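# Build a slide-drying stack with spacer bars and its two reagent bottles

## Task

Stack the green slide tray over the aluminium one for drying: lay the two black spacer bars crosswise on the aluminium tray's rims, centred, one near each end, and set the green tray on both bars, squarely above the aluminium tray and the right way up. Stand the white-capped bottle on the bench just off the red end of the aluminium tray and the black-capped bottle just off its blue end, each upright in line with the tray's length with a gap of about 2 cm to the lug. Keep the green tray level and the bottles upright throughout, and leave the timer and the film roll alone.

Things in the scene. Friction and masses are not known exactly. Their poses are not given: they have to be found in the camera images.
- base_tray: the lower slide tray, bare aluminium with four glass slides in it, fixed to the bench (does not move). Open on top, 64 wide (its x) x 168 long (its y) x 24 high, walls 4 thick; over the coloured lugs on its two short ends it is 180 long. The RED lug is at its +y end, the BLUE lug at its -y end. Origin: centre of its underside, on the bench; z up. It may lie at any yaw.
- green_tray: the loose green plastic slide tray, same shape without lugs: 64 wide (x) x 168 long (y) x 24 high, open on top, walls 4 thick, slides fixed inside; 160 g. Grasp it across its 64 mm width at mid length. Both ways round are alike. Origin: centre of its underside; z up.
- bar_1: a loose black plastic spacer bar, 92 long (its x) x 14 x 14, 35 g; the two bars are alike. Origin: centre of its underside; z up at the start.
- bar_2: a loose black plastic spacer bar, 92 long (its x) x 14 x 14, 35 g; the two bars are alike. Origin: centre of its underside; z up at the start.
- white_cap_bottle: loose small brown reagent bottle with a white cap, upright: body 34 in diameter up to about 55 high, cap 22 in diameter, 75 high in all, 70 g. Origin: centre of its underside; z up.
- black_cap_bottle: loose small brown reagent bottle with a black cap, upright: body 34 in diameter up to about 55 high, cap 22 in diameter, 75 high in all, 70 g. Origin: centre of its underside; z up.
- timer: bystander: white bench timer, 66 x 66 x 18, loose; origin: centre of its underside. To be left alone.
- film_roll: bystander: white roll of sealing film standing on its flat face, 61 in diameter, 26 high, loose; origin: centre of its underside. To be left alone.
Not all that is in view belongs to the job. Leave any orange look-alike of the green_tray alone.

How it is judged:
By the outcome, as a careful person would: the job done as asked, in the order asked, and still so for the second after the job is handed in, with the robot touching nothing.
It also fails if it takes over 115 s, if anything falls off the work surface, if the arm or the gripper's body presses on something with over 40 N, if the wrist force passes 120 N, or if a joint passes its speed limit or range.

## Robot

A 6-joint arm with a two-finger parallel gripper is mounted at the origin on a cart in front of the work surface, level with it; the furniture and walls round the work are solid. World frame = base frame: x ahead of the robot, y to its left, z up, the work surface at z = 0. Lengths are in m, angles in rad, forces in N, time in s.
With the tool pointing down it reaches from about 0.425 to 0.95 m from the base axis. Payload 3.5 kg.
Tool frame: the origin (TCP) lies midway between the tips of the shut fingers; the grasp point (between the pads) lies 19 mm behind it; z points along the fingers, x is the direction in which the jaws open and shut, and the axes are right-handed (so a half turn about z gives the same grasp; the last joint's range is limited). The gripper opens to 85 mm and grips with 20 to 120 N. Pads are 22 mm wide; open, the fingers measure 114 mm over their backs; the gripper's body (76 mm by 85 mm) begins 54 mm behind the grasp point. The pads swing forward as they close: fully open they stand 13 mm farther back than shut.
Start: joints at [-1.391, 0.286, 1.577, -0, 1.279, -0.15], TCP at [0.219, -0.639, 0.231] pointing down, gripper open.
Joint ranges: [-2.77, 2.77], [-0.9, 2.22], [0.21, 2.48], [-1.53, 4.67], [0.24, 2.81], [-2.84, 2.84]. Speed limits (rad/s): [2.79, 2.79, 3.14, 3.14, 3.14, 3.14].

## Interface

Orientations are given as a rotation vector (axis times angle).
In Python, from cell import sensors, optics, finish_job gives the robot as it stands. The module is installed in compiled form; this text tells all that it offers.
- The arm moves only by the tool servo_tool, never from a script. Its argument "deltas" is a list that holds one entry, the list of rows, each a list of 7 numbers: the turn, a rotation vector about the tool's x, y, z in degrees, then the shift along the tool's x, y, z in mm, then the closure, from 0 (fully open) to 1 (shut). In form: [[[rx, ry, rz, tx, ty, tz, gripper], ...]]. A call has 1 to 20 rows; each row shifts and turns the commanded pose from where the row before left it, along the tool's axes as they then stand; what a row does not reach is not made up. A row lasts 1/12 s, in which the tool goes at most 41.7 mm and 7.16 degrees, less where a joint would pass 70% of its speed; a pose out of reach is approached as far as the arm can. A call with a gripper value outside its range is refused whole. The fingers move at their own pace and stop on an object; "grip_force" is the grip in N (left out, the last holds). Time passes only in rows, so rows that do not move let the fingers close. It gives the time, the measured TCP pose, the force and the opening at its end, in the units of the state.
- sensors.read_state(): the state, without advancing time (a new reading comes with each control period).
- optics.snapshot(name): name is "scene" or "side" or "wrist"; returns (picture, depth): 480x640x3 uint8, red, green, blue; 480x640 float32, m along the optical axis (not along the pixel's ray), 0 where there is no reading.
- optics.camera_info(name): a dict with "K" (3x3 intrinsics, pixels), "k1" (the pictures are not rectified: a ray, as slopes to the right and down, at radius r is drawn at 1 + k1 r^2 times it, then the intrinsics apply), "extrinsics" (4x4, takes a point from camera to world coordinates). Camera axes: x right, y down, z forward; pixel columns grow to the right and rows downward; lengths in m; the calibration is good to about 2 mm. A picture is of the moment at which its call begins: read the wrist's pose just before it. camera_info takes no time and is no camera call; for the wrist camera it gives the pose at the moment of the call.
- finish_job(): hands the job in, once; it reports no verdict.
The state is a dict: "clock": time; "qpos": joint angles; "dq": joint speeds; "effort": joint torques, N m; "ee_pos": TCP position; "eef_rot": TCP orientation; "ft_force": force on the tool from outside, world axes, zero at the start; "ft_torque": the same for the moment, N m; "grip_width": opening from 0.0 (shut) to 1.0 (fully open).
Only numpy, scipy, OpenCV 4.12 (cv2) and the standard library are available. Lean on these libraries where they do the work, as an engineer would, in place of code of your own. Each camera call takes 0.05 s, during which the arm holds its last target. There are 200 camera calls.

## Working session

There is one attempt and no reset: what is moved stays moved. The work goes in short steps, Python scripts to look and compute and a tool call to move; the robot and the scene stay as the last step left them, time stands still between calls to the robot, and variables do not carry over. Pictures are saved under pics/ and viewed, about 12 in all and at most 16, crops included, and the job is handed in when it is done.

Besides the shell and the picture viewer there is one more tool, called after "Emit:" by a JSON object that holds its "name" and its "arguments", one argument or row to a line. servo_tool: Moves the arm, as the interface text tells. Its arguments: {"type":"object","properties":{"deltas":{"type":"array"},"grip_force":{"type":"number"}},"required":["deltas"]}

```bash
mkdir -p pics; cat > h.py <<'E'
import numpy as np, cv2
from cell import sensors, optics, finish_job
def snap(name, tag):
    inf=optics.camera_info(name); p,d=optics.snapshot(name)
    cv2.imwrite(f'pics/{tag}.png',p[:,:,::-1]); np.savez(f'pics/{tag}.npz',p=p,d=d,K=inf['K'],k1=inf['k1'],E=inf['extrinsics'])
    return p,d,inf
def load(tag): return np.load(f'pics/{tag}.npz')
def cloud(f):
    K,k1,E,d=f['K'],float(f['k1']),f['E'],f['d']
    h,w=d.shape; v,u=np.mgrid[:h,:w]
    n=rays(f,np.stack([u,v],-1).reshape(-1,2).astype(float)).reshape(h,w,3)
    P=n*d[...,None]; W=P@E[:3,:3].T+E[:3,3]; W[d<=0]=np.nan
    return W
def rays(f,uv):
    uv=np.asarray(uv,float).reshape(-1,1,2)
    K,k1=f['K'],float(f['k1'])
    x=(uv[:,0]-[K[0,2],K[1,2]])/[K[0,0],K[1,1]]; y=x.copy()
    for _ in range(20): y=x/(1+k1*(y**2).sum(1,keepdims=True))
    return np.c_[y,np.ones(len(y))]
def onz(f,uv,z):
    r=rays(f,uv)@f['E'][:3,:3].T; o=f['E'][:3,3]
    return o+r*((z-o[2])/r[:,2])[:,None]
E
python3 - <<'E'
from h import *
for n in ['scene','side','wrist']:
    p,d,i=snap(n,n+'0'); print(n,i['K'].tolist() if hasattr(i['K'],'tolist') else i['K'],i['k1'],np.round(i['extrinsics'],3).tolist())
print(sensors.read_state())
E
```

```text
scene [[527.085078882748, 0.0, 318.1527366145424], [0.0, 527.085078882748, 240.29197412849587], [0.0, 0.0, 1.0]] -0.04691565108881493 [[-0.796, -0.421, 0.436, -0.02], [-0.606, 0.555, -0.571, 0.717], [-0.002, -0.718, -0.696, 1.051], [0.0, 0.0, 0.0, 1.0]]
side [[574.5520235068498, 0.0, 308.3178847920849], [0.0, 574.5520235068498, 243.16516720725244], [0.0, 0.0, 1.0]] -0.03535796479551606 [[0.97, -0.131, 0.206, 0.25], [-0.243, -0.584, 0.775, -1.383], [0.019, -0.801, -0.598, 1.026], [0.0, 0.0, 0.0, 1.0]]
wrist [[427.1831447145144, 0.0, 324.45149293335044], [0.0, 427.1831447145144, 248.2142846620123], [0.0, 0.0, 1.0]] 0.0006275348036260631 [[0.324, -0.898, -0.299, 0.295], [-0.946, -0.308, -0.1, -0.612], [-0.003, 0.315, -0.949, 0.371], [0.0, 0.0, 0.0, 1.0]]
{'clock': 0.15, 'qpos': array([-1.39099737e+00,  2.86951538e-01,  1.57785424e+00, -5.67664034e-06,
        1.27855843e+00, -1.49964079e-01]), 'dq': array([-0.00125226, -0.0015966 , -0.00487597, -0.00037647, -0.0022434 ,
        0.00260709]), 'effort': array([ 8.33847007e-04, -4.06601071e+01, -2.93141931e+01, -1.87766404e-04,
        3.91533933e-03, -1.10887623e-05]), 'ee_pos': array([ 0.21853587, -0.63811003,  0.23026468]), 'eef_rot': array([-2.55493148e+00,  1.82597891e+00,  2.00200230e-03]), 'ft_force': array([ 0.05063234,  0.56021013, -0.2576106 ]), 'ft_torque': array([-0.01899567,  0.04342272, -0.0162235 ]), 'grip_width': 0.9981002032556832}
```

View pics/scene0.png

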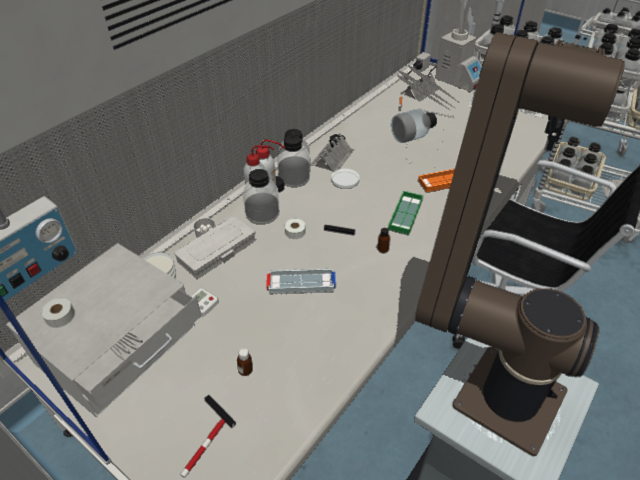

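View pics/side0.png

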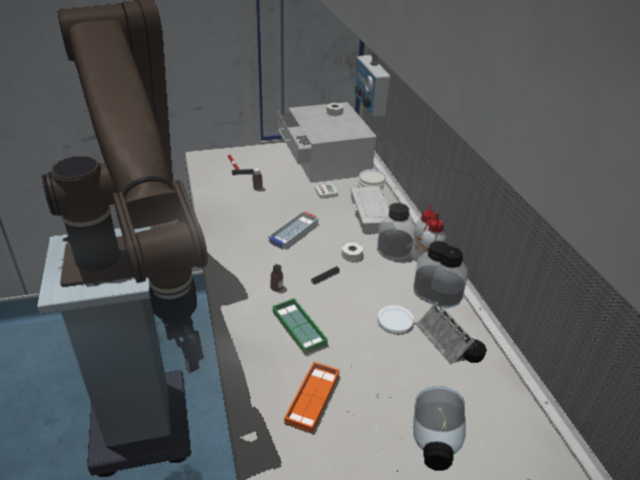

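```bash
python3 - <<'E'
from h import *
f=load('scene0');W=cloud(f);g=load('side0');G=cloud(g)
for n,u,v in [('tray',302,281),('red',269,282),('blue',334,281),('bar',339,230),('bar2',220,411),('wcap',244,353),('bcap',384,233),('green',406,213),('roll',295,224),('timer',205,300),('orange',438,180),('pen',200,450),('bench',300,330)]:
    print(n,np.round(W[v,u],4))
for n,u,v in [('tray',294,229),('bar',326,275),('bar2',243,172),('bcap',277,268),('green',300,325),('wcap',258,173)]:
    print(n,np.round(G[v,u],4))
# crops enlarged
p=f['p'][:,:,::-1]
a=cv2.resize(p[330:480,170:270],None,fx=4,fy=4,interpolation=3)
b=cv2.resize(p[180:310,250:430],None,fx=2.2,fy=4*150/130/ (4*150/130)*2.2,interpolation=3)
im=np.zeros((600,800,3),np.uint8); im[:a.shape[0],:400]=a; im[:b.shape[0],400:400+b.shape[1]]=b
q=cv2.resize(g['p'][:,:,::-1][140:260,210:343],None,fx=3,fy=2.6,interpolation=3); im[286:286+q.shape[0],400:400+q.shape[1]]=q[:, :400]
cv2.imwrite('pics/c1.png',im)
E
```

```text
tray [0.5744 0.0093 0.0073]
red [0.6316 0.0743 0.0228]
blue [ 0.5002 -0.0317  0.0211]
bar [ 0.6086 -0.2054  0.0123]
bar2 [0.4804 0.4081 0.0128]
wcap [0.5063 0.2959 0.0749]
bcap [ 0.468  -0.2156  0.0728]
green [ 0.4944 -0.3922  0.0078]
roll [ 0.7204 -0.1419  0.0203]
timer [0.7286 0.2119 0.0112]
orange [ 0.4925 -0.591   0.0115]
pen [0.4521 0.4943 0.0123]
bench [0.4826 0.1327 0.0014]
tray [0.5772 0.0207 0.0044]
bar [ 0.6132 -0.2171  0.0077]
bar2 [0.479  0.4043 0.003 ]
bcap [ 0.4722 -0.2364  0.0734]
green [ 0.4994 -0.3849  0.0027]
wcap [0.5137 0.2839 0.0619]
```

View pics/c1.png

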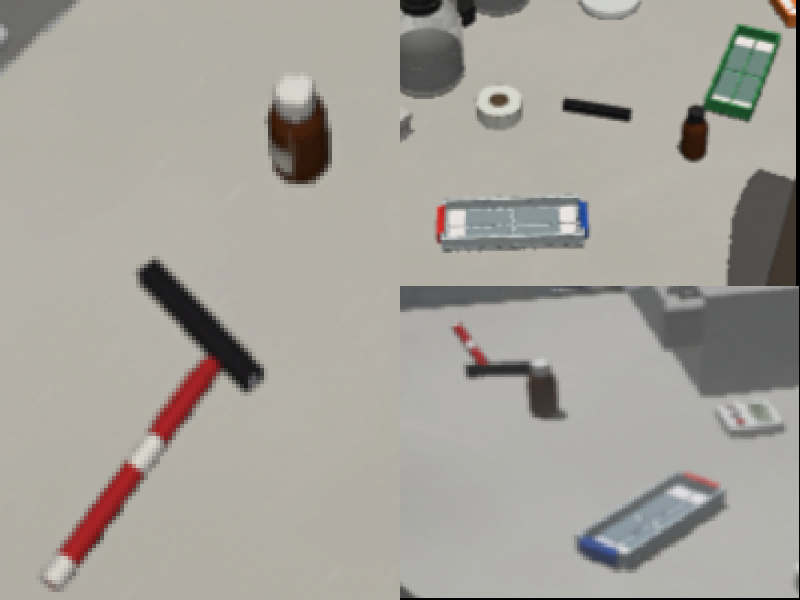

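```bash
cat >> h.py <<'E'
def seg(f,cond,box,zr):
    """mask pixels by colour cond(r,g,b), world xy box centre/half, z range -> rect of the blob's pixels seen on plane ztop"""
    W=cloud(f); p=f['p'].astype(int); r,g,b=p[...,0],p[...,1],p[...,2]
    m=cond(r,g,b)&(abs(W[...,0]-box[0])<box[2])&(abs(W[...,1]-box[1])<box[2])&(W[...,2]>zr[0])&(W[...,2]<zr[1])
    return m,W
def rect(P):
    (c,s,a)=cv2.minAreaRect((P[:,:2]*1000).astype(np.float32))
    if s[0]<s[1]: s=s[::-1]; a+=90
    return np.round(c,1),np.round(s,1),round((a+90)%180-90,1)
blk=lambda r,g,b:(r+g+b<120)
grn=lambda r,g,b:(g>r+25)&(g>b+15)
redc=lambda r,g,b:(r>g+60)&(r>b+60)
bluc=lambda r,g,b:(b>r+50)&(b>g+30)
brn=lambda r,g,b:(r>b+12)&(r<140)
E
cat > m.py <<'E'
from h import *
for t in ['scene0','side0']:
    f=load(t)
    for n,c,box,zr,zt in [('bar1',blk,(.61,-.21,.08),(.004,.03),.014),('bar2',blk,(.48,.405,.08),(.002,.03),.014),('green',grn,(.495,-.39,.13),(.003,.04),.024),('red',redc,(.63,.075,.05),(0.002,.04),.022),('blue',bluc,(.5,-.03,.05),(.002,.04),.022)]:
        m,W=seg(f,c,box,zr); m=cv2.morphologyEx(m.astype(np.uint8),cv2.MORPH_OPEN,np.ones((2,2)))>0
        uv=np.argwhere(m)[:,::-1]
        if len(uv)<10: print(t,n,len(uv));continue
        print(t,n,len(uv),'plane',*rect(onz(f,uv,zt)),'zmax',np.round(np.percentile(W[m][:,2],95),4))
    for n,box in [('wb',(.506,.296,.04)),('bb',(.468,-.22,.04))]:
        m,W=seg(f,lambda r,g,b:r>-1,box,(.06,.09)); print(t,n,m.sum(),np.round(np.median(W[m],0),4))
E
python3 m.py
```

```text
scene0 bar1 125 plane [ 604.3 -203.8] [84.6 17.9] 23.4 zmax 0.0177
scene0 bar2 219 plane [479.7 408.7] [89.2 12.6] -7.7 zmax 0.0178
scene0 green 452 plane [ 487. -379.] [187.3  64.6] -74.2 zmax 0.0245
scene0 red 38 plane [634.7  68.9] [38.6  7.9] -49.1 zmax 0.0277
scene0 blue 42 plane [504.6 -38.5] [39.   9.1] -48.5 zmax 0.0261
scene0 wb 105 [0.5067 0.297  0.0746]
scene0 bb 70 [ 0.4689 -0.22    0.0726]
side0 bar1 0
side0 bar2 0
side0 green 548 plane [ 492.6 -401. ] [168.5  70.4] -74.2 zmax nan
side0 red 0
side0 blue 39 plane [509.9 -51.2] [41.8 13.1] -52.2 zmax 0.0228
side0 wb 35 [0.5101 0.2883 0.069 ]
side0 bb 58 [ 0.4719 -0.2334  0.0704]
```

Emit:
{"name": "servo_tool", "arguments": {
  "deltas": [
    [[0,0,0,-14,-25,1,0],[0,0,0,-14,-25,1,0],[0,0,0,-14,-25,1,0],[0,0,0,-14,-25,1,0],[0,0,0,-14,-25,1,0],[0,0,0,-14,-25,1,0],[0,0,0,-14,-25,1,0],[0,0,0,-14,-25,1,0],[0,0,0,-14,-25,1,0],[0,0,0,-14,-25,1,0],[0,0,0,-14,-25,1,0],[0,0,0,-14,-25,1,0],[0,0,0,-14,-25,1,0],[0,0,0,-14,-25,1,0],[0,0,0,-14,-25,1,0],[0,0,0,-14,-25,1,0],[0,0,0,-14,-25,1,0],[0,0,0,-14,-25,1,0],[0,0,0,-14,-25,1,0],[0,0,0,-14,-25,1,0]]
  ],
  "grip_force": 40
}}

```text
clock: 1.82
ee_pos: [0.6016, -0.2104, 0.2109]
eef_rot: [2.556, -1.826, -0.001]
ft_force: [1.0, -0.6, -0.1]
grip_width: 1.005
```

```bash
cat >> h.py <<'E'
from scipy.spatial.transform import Rotation as R
def go(x,y,z,yaw=None):
    """print the tool-frame shift (mm) to world target, and the tool-z turn (deg) to jaw yaw (mod 180)"""
    s=sensors.read_state(); M=R.from_rotvec(s['eef_rot']); m=M.as_matrix()
    d=M.inv().apply(np.array([x,y,z])-s['ee_pos'])*1000
    cy=np.degrees(np.arctan2(m[1,0],m[0,0]))
    t=None
    if yaw is not None: t=-((yaw-cy+90)%180-90)
    print('t',round(s['clock'],2),'pos',np.round(s['ee_pos'],4),'yaw',round(cy,2),'tilt',np.round(m[:2,2],4),'q6',round(s['qpos'][5],2),'grip',round(s['grip_width'],3),'F',np.round(s['ft_force'],1))
    if t is not None:
        print(' shift now',np.round(d,1),'turn',round(t,2),'shift after turn',np.round(R.from_euler('z',-t,degrees=True).apply(d),1))
    else: print(' shift',np.round(d,1))
E
python3 - <<'E'
from h import *
go(.607,-.207,.2,-66.6)
snap('wrist','w1')
E
```

```text
t 1.82 pos [ 0.6016 -0.2104  0.2109] yaw -71.1 tilt [-0.0006  0.0003] q6 0.75 grip 1.005 F [ 1.  -0.6 -0.1]
 shift now [-1.5 -6.2 10.8] turn -4.5 shift after turn [-1.  -6.3 10.8]
```

View pics/w1.png

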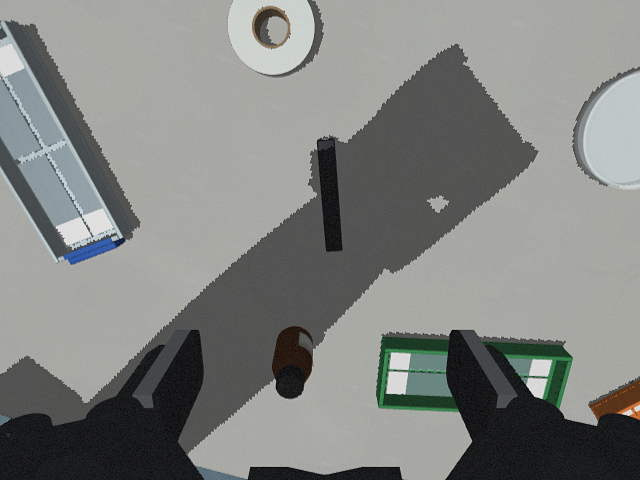

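```bash
cat > m2.py <<'E'
from h import *
import sys
f=load(sys.argv[1])
def top(n,c,box,zr,zt):
    m,W=seg(f,c,box,zr); m=cv2.morphologyEx(m.astype(np.uint8),cv2.MORPH_OPEN,np.ones((2,2)))>0
    uv=np.argwhere(m)[:,::-1]
    if len(uv)<10: print(n,len(uv));return
    print(n,len(uv),'cloud',*rect(W[m]),'plane',*rect(onz(f,uv,zt)),'z',np.round(np.percentile(W[m][:,2],[5,50,95]),4))
top('bar1',blk,(.607,-.207,.08),(.009,.03),.014)
top('bar2',blk,(.48,.405,.08),(.009,.03),.014)
top('green',grn,(.49,-.388,.13),(.018,.04),.024)
top('red',redc,(.63,.075,.05),(0.016,.04),.022)
top('blue',bluc,(.5,-.03,.05),(.016,.04),.022)
anyc=lambda r,g,b:r>-1
top('wcap',anyc,(.507,.296,.03),(.068,.09),.075)
top('bcap',anyc,(.469,-.22,.03),(.068,.09),.075)
top('trayrim',anyc,(.567,.021,.12),(.019,.05),.024)
top('roll',anyc,(.72,-.14,.06),(.02,.04),.026)
E
python3 m2.py w1
```

```text
bar1 1718 cloud [ 608.1 -213.5] [89.5 13.2] 25.1 plane [ 610.6 -212.2] [84.5 13.6] 23.5 z [nan nan nan]
bar2 0
green 1836 cloud [ 523.9 -288.8] [199.9  18.4] 17.5 plane [ 497.4 -388.3] [167.9  66.3] -74.1 z [nan nan nan]
red 0
blue 591 cloud [502.2 -33.4] [62.1 12.7] -50.5 plane [509.2 -39.2] [46.1  9.7] -50.4 z [nan nan nan]
wcap 0
bcap 618 cloud [ 447.3 -233.9] [80.8 20. ] 17.7 plane [ 477.2 -224.9] [23.6 20.8] 18.0 z [nan nan nan]
trayrim 3267 cloud [566.8  19.4] [172.5  81.5] 39.8 plane [573.4  11. ] [173.   66.1] 39.6 z [nan nan nan]
roll 4742 cloud [ 711.6 -136. ] [53.6 42.2] -58.2 plane [ 708.1 -134.9] [59.7 47.6] -71.1 z [nan nan nan]
```

```bash
sed -i 's/m=cv2.morph.*$/m=(cv2.morphologyEx(m.astype(np.uint8),cv2.MORPH_OPEN,np.ones((3,3)))>0)\&np.isfinite(W[...,2])/' m2.py; python3 m2.py w1; python3 - <<'E'
from h import *
f=load('w1');W=cloud(f);print(np.round(W[300:302,100:104],4)[0], [np.round(W[v,u],4) for v,u in [(200,200),(120,400),(195,330),(300,450),(37,240)]])
E
```

```text
bar1 1712 cloud [ 610.8 -211.3] [84.9 13.7] 23.6 plane [ 611.1 -211.2] [84.4 13.6] 23.5 z [0.0116 0.0128 0.014 ]
bar2 0
green 1778 cloud [ 496.  -389.2] [168.8  65.5] -74.1 plane [ 498. -387.] [167.8  66.1] -74.2 z [0.0188 0.0223 0.0237]
red 0
blue 589 cloud [509.3 -38.1] [45.8  9.7] -50.6 plane [509.8 -38.3] [46.1  9.7] -50.5 z [0.0201 0.0221 0.0241]
wcap 0
bcap 616 cloud [ 475.  -224.5] [21.6 21.3] 75.0 plane [ 477.8 -223.9] [23.6 20.7] 18.0 z [0.0695 0.0732 0.0745]
trayrim 3219 cloud [572.8  13.4] [174.   65.7] 39.5 plane [573.9  11.7] [172.5  65.8] 39.6 z [0.0197 0.0223 0.0239]
roll 4664 cloud [ 708.6 -133.8] [60.1 47.4] -71.1 plane [ 708.2 -134.2] [59.7 47. ] -71.1 z [0.023  0.0245 0.0258]
[[ 0.4541 -0.0449 -0.0009]
 [ 0.4539 -0.0454 -0.0017]
 [ 0.4543 -0.0464 -0.0015]
 [ 0.4545 -0.0471 -0.0018]] [array([ 5.737e-01, -1.090e-01, -5.000e-04]), array([ 0.6877, -0.2437, -0.0022]), array([ 0.6155, -0.2097,  0.0132]), array([ 0.5568, -0.3458, -0.0019]), array([ 0.7023, -0.1133,  0.0241])]
```

```bash
python3 - <<'E'
from h import *
f=load('w1')
for th in (100,120,160,220):
    m,W=seg(f,lambda r,g,b:(r+g+b<th),(.61,-.21,.08),(.007,.03)); m&=W[...,2]>0.0105
    n,l,st,c=cv2.connectedComponentsWithStats(m.astype(np.uint8)); k=1+np.argmax(st[1:,4]); m=l==k
    uv=np.argwhere(m)[:,::-1]; print(th,m.sum(),*rect(W[m]),st[k]); 
print(f['p'][135:160:3,325:328].sum(-1)[:,0], np.round(W[132:160:3,326],4))
go(.6115,-.2105,.06,-66.5)
E
```

```text
100 1683 [ 612.1 -210.7] [87.7 13.5] 23.5 [ 318  143   24  108 1683]
120 1728 [ 612.4 -210.6] [88.8 13.7] 23.6 [ 318  142   24  110 1728]
160 1836 [ 613.4 -210.1] [91.2 13.9] 23.5 [ 317  139   25  113 1836]
220 1936 [ 613.2 -210.2] [91.7 14. ] 23.5 [ 317  139   26  113 1936]
[508 289 169 186 164  59  91  82  85] [[ 0.66   -0.1911 -0.001 ]
 [ 0.6578 -0.1918 -0.0009]
 [ 0.6561 -0.1924  0.0063]
 [ 0.6543 -0.193   0.0125]
 [ 0.6522 -0.1937  0.013 ]
 [ 0.6501 -0.1944  0.0127]
 [ 0.648  -0.1951  0.0138]
 [ 0.6457 -0.196   0.0117]
 [ 0.6436 -0.1967  0.013 ]
 [ 0.6414 -0.1974  0.0129]]
t 1.87 pos [ 0.6041 -0.2065  0.2107] yaw -70.93 tilt [0.0018 0.0033] q6 0.75 grip 0.999 F [-0.1  2.2  0.4]
 shift now [  6.5  -5.3 150.7] turn -4.43 shift after turn [  6.9  -4.7 150.7]
```

Emit:
{"name": "servo_tool", "arguments": {
  "deltas": [
    [[0,0,-4.4,0,0,0,0.4],[0,0,0,1,-1,30,0.4],[0,0,0,1,-1,30,0.4],[0,0,0,1,-1,30,0.4],[0,0,0,1,-1,30,0.4],[0,0,0,1,-1,30,0.4],[0,0,0,0,0,0,0.4],[0,0,0,0,0,0,0.4],[0,0,0,0,0,0,0.4]]
  ]
}}

```text
clock: 2.62
ee_pos: [0.6084, -0.2149, 0.0629]
eef_rot: [-2.624, 1.727, -0.003]
ft_force: [-1.3, 0.3, 0.4]
grip_width: 0.603
```

```bash
python3 - <<'E'
from h import *
go(.6133,-.2102,.002,-66.5)
E
```

```text
t 2.62 pos [ 0.6084 -0.2149  0.0629] yaw -66.71 tilt [ 0.0018 -0.001 ] q6 0.67 grip 0.603 F [-1.3  0.3  0.4]
 shift now [-2.5 -6.3 60.9] turn -0.21 shift after turn [-2.5 -6.3 60.9]
```

Emit:
{"name": "servo_tool", "arguments": {
  "deltas": [
    [[0,0,0,-1.2,-3.2,20,0.4],[0,0,0,-1.3,-3.1,20,0.4],[0,0,0,0,0,12,0.4],[0,0,0,0,0,6,0.4],[0,0,0,0,0,0,0.4],[0,0,0,0,0,0,0.4],[0,0,0,0,0,0,0.4]]
  ]
}}

```text
clock: 3.2
ee_pos: [0.6134, -0.2103, 0.005]
eef_rot: [-2.624, 1.727, -0.004]
ft_force: [0.2, -0.3, 1.0]
grip_width: 0.599
```

```bash
python3 - <<'E'
from h import *
go(.6133,-.2102,.002,-66.5)
E
```

```text
t 3.2 pos [ 0.6134 -0.2103  0.005 ] yaw -66.71 tilt [ 0.0024 -0.0013] q6 0.68 grip 0.599 F [ 0.2 -0.3  1. ]
 shift now [-0.1  0.1  3. ] turn -0.21 shift after turn [-0.1  0.1  3. ]
```

Emit:
{"name": "servo_tool", "arguments": {
  "deltas": [
    [[0,0,0,0,0,3,0.4],[0,0,0,0,0,0,1],[0,0,0,0,0,0,1],[0,0,0,0,0,0,1],[0,0,0,0,0,0,1],[0,0,0,0,0,0,1],[0,0,0,0,0,0,1],[0,0,0,0,0,0,1],[0,0,0,0,0,-20,1],[0,0,0,0,0,-35,1],[0,0,0,0,0,-35,1],[0,0,0,0,0,-20,1]]
  ],
  "grip_force": 40
}}

```text
clock: 4.2
ee_pos: [0.6136, -0.2102, 0.114]
eef_rot: [-2.624, 1.727, -0.007]
ft_force: [1.1, -1.2, 0.0]
grip_width: 0.149
```

```bash
python3 - <<'E'
from h import *
T=np.array([.572,.014]); a=np.radians(39.6)
go(T[0],T[1],.15,39.6)
E
```

```text
t 4.2 pos [ 0.6136 -0.2102  0.114 ] yaw -66.7 tilt [ 0.0037 -0.0019] q6 0.68 grip 0.149 F [ 1.1 -1.2  0. ]
 shift now [-222.3  -50.5  -36.6] turn 73.7 shift after turn [-110.9  199.2  -36.6]
```

Emit:
{"name": "servo_tool", "arguments": {
  "deltas": [
    [[0,0,0,-15,-2,-12,1],[0,0,0,-30,-2,-12,1],[0,0,0,-30,-2,-12,1],[0,0,0,-30,-2,-12,1],[0,0,0,-30,-2,-12,1],[0,0,0,-30,-2,-12,1],[0,0,0,-30,-2,-12,1],[0,0,0,-20,-2,-12,1],[0,0,0,-7,0,0,1],[0,0,0,0,0,0,1],[0,0,0,0,0,0,1],[0,0,0,0,0,0,1],[0,0,0,0,0,0,1]]
  ]
}}

```text
clock: 5.28
ee_pos: [0.5391, -0.0004, 0.2052]
eef_rot: [2.622, -1.729, -0.003]
ft_force: [0.3, -0.1, -0.8]
grip_width: 0.147
```

```bash
sed -i "s/top('wcap',anyc,(.507,.296/top('wcap',anyc,(.51,.295/; s/(.63,.075,.05)/(.64,.075,.05)/; s/'trayrim',anyc,(.567,.021,.12)/'trayrim',anyc,(.575,.016,.105)/" m2.py; python3 - <<'E'
from h import *
snap('wrist','w2')
E
python3 m2.py w2
```

```text
bar1 0
bar2 0
green 762 cloud [ 479.1 -329. ] [65.1 47. ] 14.8 plane [ 480.2 -324.6] [65.5 46.3] 15.7 z [0.0188 0.0221 0.0236]
red 933 cloud [640.5  69.6] [43.9  9.9] -50.5 plane [640.4  69.6] [44.1  9.3] -50.6 z [0.0201 0.0221 0.024 ]
blue 110 cloud [513.9 -44. ] [26.4  6.9] -53.9 plane [513.7 -44.2] [26.3  6.4] -55.1 z [0.0204 0.022  0.024 ]
wcap 0
bcap 628 cloud [ 474.8 -223.3] [21.4 21.1] 21.1 plane [ 476.6 -220.3] [25.5 21.3] 67.7 z [0.0693 0.0731 0.0744]
trayrim 3808 cloud [574.9  15.7] [179.9  64.3] 39.6 plane [575.4  15.7] [177.8  63.6] 39.6 z [0.0204 0.0225 0.0239]
roll 5794 cloud [ 713.9 -130.5] [60.2 59. ] 38.1 plane [ 712.7 -128.7] [59.8 58.6] 36.4 z [0.0227 0.0243 0.0256]
```

View pics/w2.png

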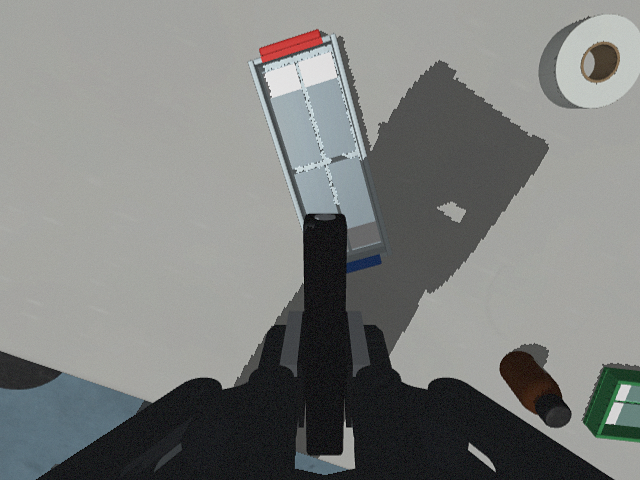

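Emit:
{"name": "servo_tool", "arguments": {
  "deltas": [
    [[0,0,6.2,0,0,0,1],[0,0,6.8,0,0,0,1],[0,0,6.8,0,0,5,1],[0,0,6.8,0,0,5,1],[0,0,6.8,0,0,5,1],[0,0,6.8,0,0,5,1],[0,0,6.8,0,0,10,1],[0,0,6.8,0,0,10,1],[0,0,6.8,0,0,10,1],[0,0,6.8,0,0,10,1],[0,0,6.4,0,0,10,1],[0,0,0,6,-2.5,25,1],[0,0,0,6,-2.5,25,1],[0,0,0,6,-2.5,20,1],[0,0,0,6,-2.5,15,1],[0,0,0,0,0,0,1],[0,0,0,0,0,0,1],[0,0,0,0,0,0,1]]
  ]
}}

```text
clock: 6.83
ee_pos: [0.5281, -0.0228, 0.0522]
eef_rot: [-1.06, 2.956, -0.001]
ft_force: [0.1, -1.2, 1.3]
grip_width: 0.15
```

```bash
python3 - <<'E'
from h import *
go(.5272,-.0237,.027,39.5)
E
```

```text
t 6.83 pos [ 0.5281 -0.0228  0.0522] yaw -140.55 tilt [ 0.0015 -0.0002] q6 2.22 grip 0.15 F [ 0.1 -1.2  1.3]
 shift now [ 1.3 -0.1 25.2] turn -0.05 shift after turn [ 1.3 -0.1 25.2]
```

Emit:
{"name": "servo_tool", "arguments": {
  "deltas": [
    [[0,0,0,1.3,0,10,1],[0,0,0,0,0,7,1],[0,0,0,0,0,4,1],[0,0,0,0,0,2,1],[0,0,0,0,0,0,1],[0,0,0,0,0,0,1]]
  ]
}}

```text
clock: 7.33
ee_pos: [0.5261, -0.0231, 0.0283]
eef_rot: [1.062, -2.957, -0.0]
ft_force: [0.5, -0.5, -0.1]
grip_width: 0.153
```

```bash
python3 - <<'E'
from h import *
go(.5272,-.0237,.027,39.5)
E
```

```text
t 7.33 pos [ 0.5261 -0.0231  0.0283] yaw -140.5 tilt [-0.0001  0.0001] q6 2.22 grip 0.153 F [ 0.5 -0.5 -0.1]
 shift now [-0.4 -1.2  1.3] turn 0.0 shift after turn [-0.4 -1.2  1.3]
```

Emit:
{"name": "servo_tool", "arguments": {
  "deltas": [
    [[0,0,0,0,-1,1.5,1],[0,0,0,0,0,0.5,1],[0,0,0,0,0,0,1],[0,0,0,0,0,0,0.7],[0,0,0,0,0,0,0.7],[0,0,0,0,0,0,0.7],[0,0,0,0,0,0,0.7]]
  ]
}}

```text
clock: 7.92
ee_pos: [0.5269, -0.024, 0.0265]
eef_rot: [-1.061, 2.957, -0.0]
ft_force: [-0.2, -0.8, 0.5]
grip_width: 0.299
```

```bash
python3 - <<'E'
from h import *
go(.48,.36,.2,-7.7)
E
```

```text
t 7.92 pos [ 0.5269 -0.024   0.0265] yaw -140.51 tilt [ 0.0003 -0.    ] q6 2.21 grip 0.299 F [-0.2 -0.8  0.5]
 shift now [-208.1  326.1 -173.6] turn 47.19 shift after turn [  97.8  374.2 -173.6]
```

Emit:
{"name": "servo_tool", "arguments": {
  "deltas": [
    [[0,0,0,0,0,-20,0.7],[0,0,0,0,0,-30,0.7],[0,0,-6.2,0,0,-30,0.7],[0,0,-6.1,0,0,-30,0.7],[0,0,-6.1,0,0,-30,0.7],[0,0,-6.1,0,0,-30,0.7],[0,0,-6.1,0,0,0,0.7],[0,0,-6.1,0,0,0,0.7],[0,0,-6.1,0,0,0,0.7],[0,0,0,-35,10,0,0.7],[0,0,0,-35,10,0,0.7],[0,0,0,-35,10,0,0.7],[0,0,0,-35,10,0,0.7],[0,0,0,-35,10,0,0.7],[0,0,0,-35,10,0,0.7],[0,0,0,-35,10,0,0.7],[0,0,0,-35,10,0,0.7],[0,0,0,-35,10,0,0.7],[0,0,0,-35,10,0,0.7],[0,0,0,-35,10,0,0.7]]
  ]
}}

```text
clock: 9.58
ee_pos: [0.4687, 0.3741, 0.1964]
eef_rot: [-2.067, 2.365, -0.0]
ft_force: [1.0, -0.3, -0.5]
grip_width: 0.297
```

Emit:
{"name": "servo_tool", "arguments": {
  "deltas": [
    [[0,0,0,-20,10,0,0.7],[0,0,0,0,0,0,0.7],[0,0,0,0,0,0,0.7],[0,0,0,0,0,0,0.7],[0,0,0,0,0,0,0.7]]
  ]
}}

```text
clock: 10.0
ee_pos: [0.4625, 0.3924, 0.1962]
eef_rot: [2.065, -2.367, 0.0]
ft_force: [0.5, 0.5, 1.6]
grip_width: 0.299
```

```bash
python3 - <<'E'
from h import *
snap('wrist','w3')
go(.48,.409,.05,82.3)
E
python3 m2.py w3
```

```text
t 10.05 pos [0.4626 0.3923 0.1963] yaw -97.8 tilt [-0.     -0.0003] q6 2.24 grip 0.299 F [-1.1 -0.7 -0.2]
 shift now [-18.9 -15.  146.3] turn -0.1 shift after turn [-18.9 -15.  146.3]
bar1 0
bar2 560 cloud [517.2 403.7] [26.2 13.5] -8.3 plane [517.4 403.5] [26.  13.3] -8.4 z [0.0113 0.0128 0.014 ]
green 0
red 0
blue 0
wcap 1119 cloud [510.8 296.8] [21.9 21.7] 43.6 plane [511.3 298.2] [22.3 21.2] 69.1 z [0.0709 0.0733 0.0746]
bcap 0
trayrim 0
roll 0
```

View pics/w3.png

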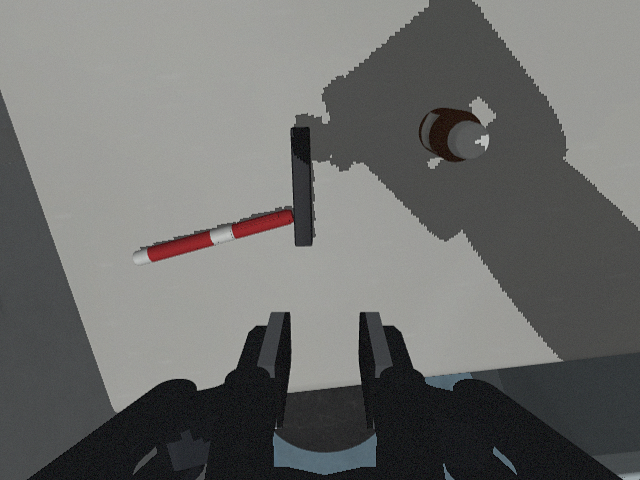

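```bash
python3 - <<'E'
from h import *
f=load('w3')
for th in (160,220,260):
    m,W=seg(f,lambda r,g,b:(r+g+b<th)&(r-g<30),(.49,.405,.07),(.0095,.03))
    n,l,st,c=cv2.connectedComponentsWithStats(m.astype(np.uint8)); k=1+np.argmax(st[1:,4]); m=l==k
    uv=np.argwhere(m)[:,::-1]; print(th,m.sum(),*rect(W[m]),*rect(onz(f,uv,.014)),st[k])
m,W=seg(f,redc,(.46,.47,.1),(.0,.03)); print('pen',rect(W[m]))
E
```

```text
160 1425 [485.4 407.6] [91.3 14. ] -6.9 [486.  407.3] [90.5 13.9] -7.1 [ 291  127   21  119 1425]
220 2134 [485.4 407.6] [91.4 14. ] -6.9 [486.  407.3] [90.6 13.9] -7.0 [ 291  127   21  119 2134]
260 2142 [485.4 407.6] [91.4 14. ] -6.9 [486.  407.4] [90.6 13.9] -6.9 [ 290  127   22  119 2142]
pen (array([456.4, 478.8]), array([121.5,  11.2]), -81.9)
```

Emit:
{"name": "servo_tool", "arguments": {
  "deltas": [
    [[0,0,-0.9,0,0,0,0.7],[0,0,0,-3,-6,25,0.7],[0,0,0,-3,-6,30,0.7],[0,0,0,-3,-6,30,0.7],[0,0,0,-3,-6,30,0.7],[0,0,0,-3,-6,20,0.7],[0,0,0,-3,-3,10,0.7],[0,0,0,0,0,0,0.7],[0,0,0,0,0,0,0.7],[0,0,0,0,0,0,0.7]]
  ]
}}

```text
clock: 10.88
ee_pos: [0.4981, 0.4079, 0.0533]
eef_rot: [-2.084, 2.347, -0.001]
ft_force: [0.7, 0.4, -0.2]
grip_width: 0.302
```

```bash
python3 - <<'E'
from h import *
go(.4974,.4061,.002,83.1)
E
```

```text
t 10.88 pos [0.4981 0.4079 0.0533] yaw -96.81 tilt [0.0026 0.0016] q6 2.22 grip 0.302 F [ 0.7  0.4 -0.2]
 shift now [ 2.   0.6 51.3] turn 0.09 shift after turn [ 2.   0.6 51.3]
```

Emit:
{"name": "servo_tool", "arguments": {
  "deltas": [
    [[0,0,0,2,0.5,10,0.65],[0,0,0,0,0,16,0.65],[0,0,0,0,0,14,0.65],[0,0,0,0,0,8,0.65],[0,0,0,0,0,3,0.65],[0,0,0,0,0,0,0.65],[0,0,0,0,0,0,0.65]]
  ]
}}

```text
clock: 11.47
ee_pos: [0.4964, 0.4057, 0.0004]
eef_rot: [-2.086, 2.349, -0.0]
ft_force: [0.2, -0.5, 0.4]
grip_width: 0.353
```

```bash
python3 - <<'E'
from h import *
go(.4974,.4061,.002,83.1)
E
```

```text
t 11.47 pos [4.964e-01 4.057e-01 4.000e-04] yaw -96.8 tilt [0.0005 0.0003] q6 2.22 grip 0.353 F [ 0.2 -0.5  0.4]
 shift now [-0.5 -0.9 -1.6] turn 0.1 shift after turn [-0.5 -0.9 -1.6]
```

Emit:
{"name": "servo_tool", "arguments": {
  "deltas": [
    [[0,0,0,-0.5,-1,-1.5,0.65],[0,0,0,0,0,0,1],[0,0,0,0,0,0,1],[0,0,0,0,0,0,1],[0,0,0,0,0,0,1],[0,0,0,0,0,0,1],[0,0,0,0,0,0,1],[0,0,0,0,0,-10,1],[0,0,0,0,0,-25,1],[0,0,0,0,0,-35,1],[0,0,0,0,0,-35,1],[0,0,0,0,0,-35,1],[0,0,0,0,0,-25,1],[0,0,0,0,0,0,1],[0,0,0,0,0,0,1]]
  ],
  "grip_force": 60
}}

```text
clock: 12.72
ee_pos: [0.498, 0.4065, 0.1693]
eef_rot: [-2.083, 2.346, -0.001]
ft_force: [0.1, 0.4, -1.1]
grip_width: 0.137
```

```bash
python3 - <<'E'
from h import *
snap('wrist','w4')
f=load('w4')
s=sensors.read_state(); M=R.from_rotvec(s['eef_rot']); W=cloud(f)
T=(W-s['ee_pos'])@M.as_matrix()
# held bar in tool frame
m=(abs(T[...,0])<.012)&(abs(T[...,2])<.03)&np.isfinite(W[...,2])
Q=T[m]*1000; print(len(Q), np.round(np.percentile(Q,[0.5,5,50,95,99.5],axis=0),1))
go(.6228,.0551,.15,39.5)
E
```

```text
9839 [[-11.5 -34.7 -29.3]
 [ -8.  -33.7 -23.8]
 [ -1.1  -4.9 -12.7]
 [  7.   47.4  -9.8]
 [ 11.   53.8  -2.5]]
t 12.77 pos [0.4969 0.4058 0.1668] yaw -96.81 tilt [-0.0003  0.0002] q6 2.22 grip 0.142 F [-0.6 -0.3 -0.5]
 shift now [ 333.3 -166.6   16.7] turn 43.69 shift after turn [ 125.9 -350.7   16.7]
```

View pics/w4.png

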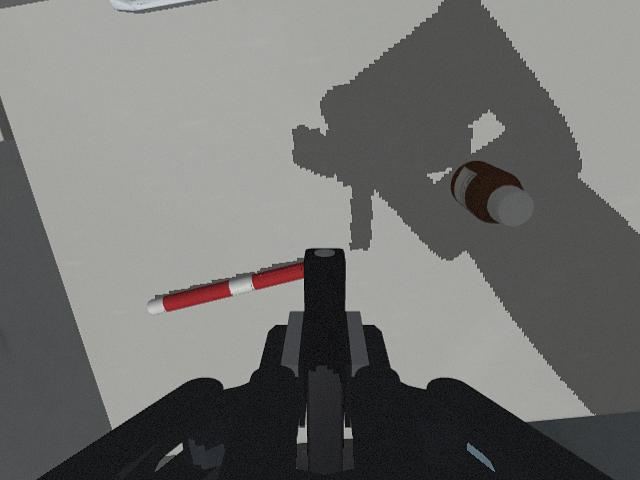

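Emit:
{"name": "servo_tool", "arguments": {
  "deltas": [
    [[0,0,6.2,0,0,0,1],[0,0,6.3,0,0,0,1],[0,0,6.3,0,0,0,1],[0,0,6.3,0,0,0,1],[0,0,6.2,0,0,0,1],[0,0,6.2,0,0,0,1],[0,0,6.2,0,0,0,1],[0,0,0,10,-28,0,1],[0,0,0,10,-30,0,1],[0,0,0,10,-30,0,1],[0,0,0,10,-30,0,1],[0,0,0,10,-30,0,1],[0,0,0,10,-30,0,1],[0,0,0,10,-30,0,1],[0,0,0,10,-30,0,1],[0,0,0,10,-30,0,1],[0,0,0,10,-30,0,1],[0,0,0,10,-30,0,1],[0,0,0,10,-30,10,1],[0,0,0,5,-5,20,1]]
  ]
}}

```text
clock: 14.43
ee_pos: [0.6664, 0.0237, 0.1182]
eef_rot: [1.136, -2.928, -0.065]
ft_force: [-0.2, -0.3, 0.6]
grip_width: 0.145
```

Emit:
{"name": "servo_tool", "arguments": {
  "deltas": [
    [[0,0,0,0,0,30,1],[0,0,0,0,0,30,1],[0,0,0,0,0,20,1],[0,0,0,0,0,0,1],[0,0,0,0,0,0,1],[0,0,0,0,0,0,1]]
  ]
}}

```text
clock: 14.93
ee_pos: [0.6625, 0.0317, 0.0385]
eef_rot: [1.14, -2.923, -0.07]
ft_force: [0.0, -0.7, 0.5]
grip_width: 0.137
```

```bash
python3 - <<'E'
from h import *
go(.6303,.0460,.027,39.5)
E
```

```text
t 14.93 pos [0.6625 0.0317 0.0385] yaw -137.4 tilt [-0.0191  0.0404] q6 2.25 grip 0.137 F [ 0.  -0.7  0.5]
 shift now [14.2 31.8 12.7] turn 3.1 shift after turn [15.9 31.  12.7]
```

```bash
python3 - <<'E'
from h import *
s=sensors.read_state();print(s['qpos'],s['dq'],s['eef_rot'])
M=R.from_rotvec(s['eef_rot']); G=R.from_euler('z',-140.5,degrees=True)*R.from_euler('x',180,degrees=True)
print((M.inv()*G).as_rotvec(degrees=True))
E
```

```text
[-0.1192724   0.47745937  1.70636499  0.04547789  0.98203102  2.25275029] [ 0.00016653 -0.03002895 -0.02848851 -0.00094542 -0.00246409  0.00106094] [ 1.14027034 -2.92316336 -0.06992283]
[2.46381636 0.69442257 3.11909956]
```

Emit:
{"name": "servo_tool", "arguments": {
  "deltas": [
    [[0,0,0,0,0,-20,1],[1.23,0.35,1.56,0,0,0,1],[1.23,0.35,1.56,0,0,0,1],[0,0,0,4,10,0,1],[0,0,0,6,12,0,1],[0,0,0,6,9,0,1],[0,0,0,0,0,0,1],[0,0,0,0,0,0,1],[0,0,0,0,0,0,1],[0,0,0,0,0,0,1]]
  ]
}}

```text
clock: 15.77
ee_pos: [0.6316, 0.0444, 0.0591]
eef_rot: [-1.061, 2.955, -0.001]
ft_force: [0.3, -0.3, -0.8]
grip_width: 0.142
```

```bash
cat >> h.py <<'E'
def held(tag):
    snap('wrist',tag); f=load(tag)
    s=sensors.read_state(); M=R.from_rotvec(s['eef_rot']); W=cloud(f)
    T=(W-s['ee_pos'])@M.as_matrix()
    m=(abs(T[...,0])<.006)&(abs(T[...,2]+.006)<.014)&(T[...,1]<-.012)&np.isfinite(W[...,2])
    Q=T[m]*1000; print('held',len(Q), np.round(np.percentile(Q,[0.5,5,50,95,99.5],axis=0),1).tolist())
def fix(yaw):
    s=sensors.read_state(); M=R.from_rotvec(s['eef_rot'])
    for k in (0,180):
        G=R.from_euler('z',yaw+k,degrees=True)*R.from_euler('x',180,degrees=True)
        r=(M.inv()*G).as_rotvec(degrees=True)
        if np.linalg.norm(r)<91: print('turn needed',np.round(r,2))
E
python3 - <<'E'
from h import *
go(.6303,.0460,.027,39.5); fix(39.5); held('w5')
E
```

```text
t 15.77 pos [0.6316 0.0444 0.0591] yaw -140.51 tilt [ 0.0016 -0.0001] q6 2.36 grip 0.142 F [ 0.3 -0.3 -0.8]
 shift now [-0.   2.1 32.1] turn -0.01 shift after turn [-0.   2.1 32.1]
turn needed [-0.06  0.07 -0.01]
held 2470 [[-5.9, -33.7, -11.9], [-5.5, -33.2, -11.3], [0.1, -24.8, -10.3], [5.4, -13.3, -2.9], [5.9, -12.1, 1.1]]
```

Emit:
{"name": "servo_tool", "arguments": {
  "deltas": [
    [[0,0,0,0,2,12,1],[0,0,0,0,0,10,1],[0,0,0,0,0,5,1],[0,0,0,0,0,3,1],[0,0,0,0,0,0,1],[0,0,0,0,0,0,1]]
  ]
}}

```text
clock: 16.32
ee_pos: [0.6293, 0.0461, 0.0277]
eef_rot: [1.061, -2.956, -0.0]
ft_force: [-0.1, 0.0, -0.0]
grip_width: 0.142
```

```bash
python3 - <<'E'
from h import *
go(.6303,.0460,.0265,39.5)
E
```

```text
t 16.32 pos [0.6293 0.0461 0.0277] yaw -140.51 tilt [-0.0005  0.    ] q6 2.36 grip 0.142 F [-0.1  0.  -0. ]
 shift now [-0.7 -0.7  1.2] turn -0.01 shift after turn [-0.7 -0.7  1.2]
```

Emit:
{"name": "servo_tool", "arguments": {
  "deltas": [
    [[0,0,0,-0.7,-0.7,1.5,1],[0,0,0,0,0,0.5,1],[0,0,0,0,0,0,1],[0,0,0,0,0,0,0.7],[0,0,0,0,0,0,0.7],[0,0,0,0,0,0,0.7],[0,0,0,0,0,0,0.7],[0,0,0,0,0,-10,0.7],[0,0,0,0,0,-25,0.7],[0,0,0,0,0,-35,0.5],[0,0,-6.5,0,0,-35,0.3],[0,0,-6.5,0,0,-35,0],[0,0,-6.5,0,0,-35,0],[0,0,-6.5,0,0,-15,0],[0,0,-6.5,0,0,0,0],[0,0,-6.5,0,0,0,0],[0,0,-6.5,0,0,0,0],[0,0,-6.5,0,0,0,0],[0,0,-6.5,0,0,0,0],[0,0,-6.5,0,0,0,0]]
  ]
}}

```text
clock: 17.98
ee_pos: [0.6304, 0.0461, 0.2172]
eef_rot: [-2.489, 1.916, -0.001]
ft_force: [-0.3, 0.0, -0.4]
grip_width: 0.998
```

```bash
python3 - <<'E'
from h import *
snap('wrist','w6')
go(.4965,-.389,.2,15.9); fix(15.9)
E
```

```text
t 18.03 pos [0.6304 0.046  0.2172] yaw -74.98 tilt [ 0.0008 -0.0002] q6 1.22 grip 0.996 F [-0.4 -0.5  0.1]
 shift now [385.5 242.1  17.2] turn 89.12 shift after turn [ 248.  -381.7   17.2]
turn needed [-1.000e-02 -5.000e-02 -9.088e+01]
turn needed [-5.000e-02  1.000e-02  8.912e+01]
```

View pics/w6.png

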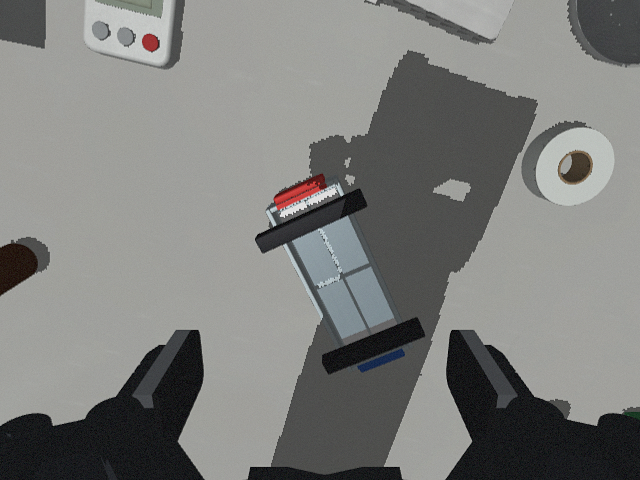

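```bash
python3 - <<'E'
from h import *
f=load('w6'); W=cloud(f); T=np.array([.575,.0157]); a=np.radians(39.5)
ya=np.array([np.cos(a),np.sin(a)]); xa=np.array([np.sin(a),-np.cos(a)])
P=W[...,:2]-T; X=P@xa; Y=P@ya; Z=W[...,2]
L=f['p'].astype(int).sum(-1)
for n,s in (('red',1),('blue',-1)):
    m=(Z>.034)&(Z<.05)&(abs(Y-s*.062)<.03)&(abs(X)<.08)&(L<260)
    c,sz,an=rect(np.c_[X[m],Y[m]]); print(n,m.sum(),c,sz,an,np.round(np.median(Z[m]),4))
m=(Z>.02)&(Z<.03)&(abs(Y)<.1)&(abs(X)<.05); print('rim',rect(np.c_[X[m],Y[m]]))
m,_=seg(f,redc,(.64,.07,.05),(.016,.04)); print('redlug xy',np.round([np.median(X[m]),np.median(Y[m])],4))
E
```

```text
red 2010 [-0.6 62.6] [92.  14.4] -0.1 0.0368
blue 1628 [ -0.  -62.1] [91.9 15.4] 0.1 0.0367
rim (array([-0.2,  0.1]), array([180.1,  91.4]), -89.4)
redlug xy [-0.0017  0.085 ]
```

Emit:
{"name": "servo_tool", "arguments": {
  "deltas": [
    [[0,0,-6.5,0,0,0,0],[0,0,-6.5,0,0,0,0],[0,0,-6.5,0,0,0,0],[0,0,-6.5,0,0,0,0],[0,0,-6.5,0,0,0,0],[0,0,-6.5,0,0,0,0],[0,0,-6.5,0,0,0,0],[0,0,-6.5,0,0,0,0],[0,0,-6.5,0,0,0,0],[0,0,-6.5,0,0,0,0],[0,0,-6.5,0,0,0,0],[0,0,-6.5,0,0,0,0],[0,0,-6.5,0,0,0,0],[0,0,-6.4,0,0,0,0],[0,0,0,-10,15,0,0],[0,0,0,-15,23,0,0],[0,0,0,-15,23,0,0],[0,0,0,-15,23,0,0],[0,0,0,-15,23,0,0],[0,0,0,-15,23,0,0]]
  ]
}}

```text
clock: 19.7
ee_pos: [0.5824, -0.1029, 0.2171]
eef_rot: [3.113, 0.417, 0.001]
ft_force: [1.0, 0.8, 1.0]
grip_width: 1.0
```

Emit:
{"name": "servo_tool", "arguments": {
  "deltas": [
    [[0,0,0,-15,23,0,0],[0,0,0,-15,23,0,0],[0,0,0,-15,23,0,0],[0,0,0,-15,23,0,0],[0,0,0,-15,23,0,0],[0,0,0,-15,23,0,0],[0,0,0,-15,23,0,0],[0,0,0,-15,23,0,0],[0,0,0,-15,23,0,0],[0,0,0,-15,23,0,0],[0,0,0,-13,15,0,0],[0,0,0,0,0,0,0],[0,0,0,0,0,0,0],[0,0,0,0,0,0,0]]
  ]
}}

```text
clock: 20.87
ee_pos: [0.491, -0.3807, 0.2167]
eef_rot: [-3.113, -0.419, -0.001]
ft_force: [0.4, -0.6, 0.9]
grip_width: 1.001
```

```bash
python3 - <<'E'
from h import *
go(.4965,-.389,.05,15.9); fix(15.9)
snap('wrist','w7')
go(.4965,-.389,.05,15.9)
E
python3 m2.py w7
```

```text
t 20.87 pos [ 0.491  -0.3807  0.2167] yaw 15.34 tilt [0.0003 0.0003] q6 -1.09 grip 1.001 F [ 0.4 -0.6  0.9]
 shift now [  3.    9.5 166.6] turn -0.56 shift after turn [  2.9   9.5 166.6]
turn needed [-0.01 -0.02 -0.56]
t 20.92 pos [ 0.4912 -0.3804  0.2166] yaw 15.4 tilt [0.0002 0.0003] q6 -1.09 grip 0.999 F [-0.2  0.2  0. ]
 shift now [  2.7   9.7 166.6] turn -0.5 shift after turn [  2.7   9.8 166.6]
bar1 0
bar2 0
green 1922 cloud [ 496.  -388.6] [167.   63.3] -74.2 plane [ 495.8 -388.1] [166.  63.] -74.2 z [0.0213 0.0227 0.0238]
red 0
blue 0
wcap 0
bcap 0
trayrim 0
roll 0
```

View pics/w7.png

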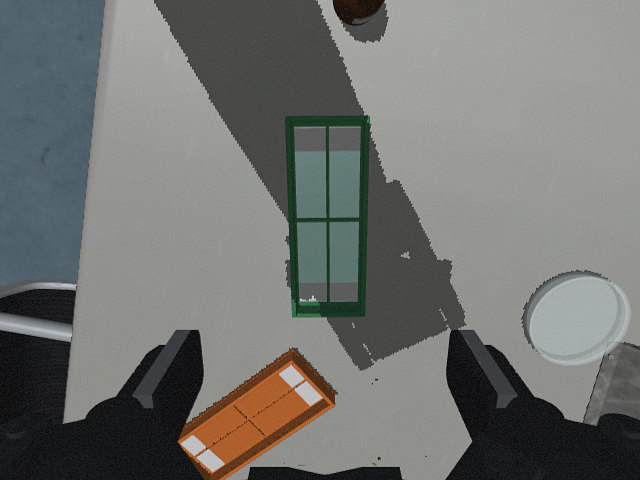

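Emit:
{"name": "servo_tool", "arguments": {
  "deltas": [
    [[0,0,-0.4,0,0,0,0],[0,0,0,0.6,2,25,0],[0,0,0,0.6,2,30,0],[0,0,0,0.6,2,30,0],[0,0,0,0.6,2,30,0],[0,0,0,0,1,30,0],[0,0,0,0,0,20,0],[0,0,0,0,0,0,0],[0,0,0,0,0,0,0],[0,0,0,0,0,0,0],[0,0,0,0,0,0,0]]
  ]
}}

```text
clock: 21.83
ee_pos: [0.4971, -0.3904, 0.0541]
eef_rot: [3.108, 0.432, 0.004]
ft_force: [0.5, 0.1, -0.4]
grip_width: 0.999
```

```bash
python3 - <<'E'
from h import *
go(.496,-.3885,-.002,15.8)
E
```

```text
t 21.83 pos [ 0.4971 -0.3904  0.0541] yaw 15.83 tilt [ 0.0031 -0.0034] q6 -1.1 grip 0.999 F [ 0.5  0.1 -0.4]
 shift now [-0.7 -2.3 56.1] turn 0.03 shift after turn [-0.7 -2.3 56.1]
```

Emit:
{"name": "servo_tool", "arguments": {
  "deltas": [
    [[0,0,0,-0.5,-1,15,0],[0,0,0,0,-1,20,0],[0,0,0,0,0,12,0],[0,0,0,0,0,6,0],[0,0,0,0,0,2,0],[0,0,0,0,0,0,0],[0,0,0,0,0,0,0]]
  ]
}}

```text
clock: 22.42
ee_pos: [0.4952, -0.3882, -0.0026]
eef_rot: [3.11, 0.431, 0.002]
ft_force: [0.5, 0.3, 0.6]
grip_width: 1.006
```

```bash
python3 - <<'E'
from h import *
go(.496,-.3885,-.002,15.8)
E
```

```text
t 22.42 pos [ 0.4952 -0.3882 -0.0026] yaw 15.8 tilt [ 0.0012 -0.0013] q6 -1.1 grip 1.006 F [0.5 0.3 0.6]
 shift now [ 0.7  0.5 -0.6] turn -0.0 shift after turn [ 0.7  0.5 -0.6]
```

Close gently, check, then lift a little.

Emit:
{"name": "servo_tool", "arguments": {
  "deltas": [
    [[0,0,0,0.5,0.5,0,0.2],[0,0,0,0,0,0,0.5],[0,0,0,0,0,0,0.5],[0,0,0,0,0,0,0.5],[0,0,0,0,0,0,0.5],[0,0,0,0,0,0,0.5]]
  ],
  "grip_force": 50
}}

```text
clock: 22.92
ee_pos: [0.4961, -0.3888, -0.0022]
eef_rot: [3.11, 0.431, 0.002]
ft_force: [0.4, -0.1, 4.8]
grip_width: 0.741
```

Emit:
{"name": "servo_tool", "arguments": {
  "deltas": [
    [[0,0,0,0,0,-2,0.5],[0,0,0,0,0,-5,0.5],[0,0,0,0,0,-12,0.5],[0,0,0,0,0,-20,0.5],[0,0,0,0,0,-30,0.5],[0,0,0,0,0,-30,0.5],[0,0,0,0,0,-30,0.5],[0,0,0,0,0,-20,0.5],[0,0,0,0,0,-10,0.5],[0,0,0,0,0,0,0.5],[0,0,0,0,0,0,0.5],[0,0,0,0,0,0,0.5]]
  ]
}}

```text
clock: 23.92
ee_pos: [0.4942, -0.3868, 0.153]
eef_rot: [-3.108, -0.431, 0.004]
ft_force: [-0.3, 0.1, -2.6]
grip_width: 0.741
```

```bash
python3 - <<'E'
from h import *
go(.575,.0157,.15,-50.5)
snap('wrist','w8');f=load('w8')
s=sensors.read_state(); M=R.from_rotvec(s['eef_rot']); W=cloud(f); T=(W-s['ee_pos'])@M.as_matrix()
p=f['p'].astype(int); g=grn(p[...,0],p[...,1],p[...,2])&np.isfinite(T[...,2])&(abs(T[...,2])<.06)
Q=T[g]*1000; print(len(Q),np.round(np.percentile(Q,[.5,5,50,95,99.5],axis=0),1))
# rim plane: far-end points
Q=Q[Q[:,2]<np.percentile(Q[:,2],60)]
A=np.c_[Q[:,:2],np.ones(len(Q))]; print('plane slopes',np.linalg.lstsq(A,Q[:,2],rcond=None)[0])
E
```

```text
t 23.92 pos [ 0.4942 -0.3868  0.153 ] yaw 15.79 tilt [-0.0028  0.003 ] q6 -1.1 grip 0.741 F [-0.3  0.1 -2.6]
 shift now [ 187.3 -365.3    4. ] turn 66.29 shift after turn [-259.2 -318.4    4. ]
28338 [[-31.4 -83.1 -26.7]
 [-30.3 -81.9 -26. ]
 [  0.3 -42.9 -22. ]
 [ 30.6  34.6  -7.8]
 [ 31.7  50.8  -7.1]]
plane slopes [ 1.42090545e-03  1.22347613e-02 -2.35526531e+01]
```

View pics/w8.png

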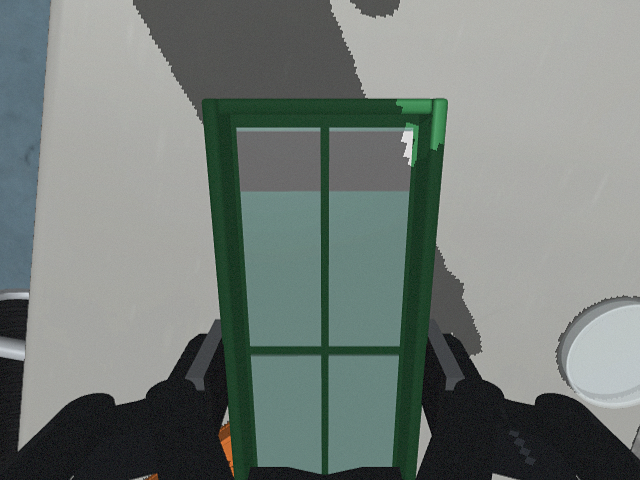

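Emit:
{"name": "servo_tool", "arguments": {
  "deltas": [
    [[0,0,2,0,0,0,0.5],[0,0,4,0,0,0,0.5],[0,0,5,0,0,0,0.5],[0,0,5,0,0,0,0.5],[0,0,5,0,0,0,0.5],[0,0,5,0,0,0,0.5],[0,0,5,0,0,0,0.5],[0,0,5,0,0,0,0.5],[0,0,5,0,0,0,0.5],[0,0,5,0,0,0,0.5],[0,0,5,0,0,0,0.5],[0,0,5,0,0,0,0.5],[0,0,5,0,0,0,0.5],[0,0,3.3,0,0,0,0.5],[0,0,2,0,0,0,0.5],[0,0,0,-3,-4,0,0.5],[0,0,0,-6,-8,0,0.5],[0,0,0,-10,-12,0,0.5],[0,0,0,-12,-15,0,0.5],[0,0,0,-12,-15,0,0.5]]
  ]
}}

```text
clock: 25.63
ee_pos: [0.5095, -0.3183, 0.1547]
eef_rot: [-2.841, 1.339, 0.002]
ft_force: [0.1, 0.7, -0.9]
grip_width: 0.737
```

Emit:
{"name": "servo_tool", "arguments": {
  "deltas": [
    [[0,0,0,-12,-15,0,0.5],[0,0,0,-12,-15,0,0.5],[0,0,0,-12,-15,0,0.5],[0,0,0,-12,-15,0,0.5],[0,0,0,-12,-15,0,0.5],[0,0,0,-12,-15,0,0.5],[0,0,0,-12,-15,0,0.5],[0,0,0,-12,-15,0,0.5],[0,0,0,-12,-15,0,0.5],[0,0,0,-12,-15,0,0.5],[0,0,0,-12,-15,0,0.5],[0,0,0,-12,-15,0,0.5],[0,0,0,-8,-10,0,0.5],[0,0,0,-4,-5,0,0.5],[0,0,0,-2,-2,0,0.5],[0,0,0,0,0,0,0.5],[0,0,0,0,0,0,0.5]]
  ]
}}

```text
clock: 27.05
ee_pos: [0.561, -0.0735, 0.1553]
eef_rot: [2.841, -1.34, -0.0]
ft_force: [-0.9, 0.6, -1.8]
grip_width: 0.739
```

```bash
python3 - <<'E'
from h import *
go(.575,.0157,.06,-50.5); fix(-50.5)
E
```

```text
t 27.05 pos [ 0.561  -0.0735  0.1553] yaw -50.51 tilt [-0.0002 -0.0004] q6 0.57 grip 0.739 F [-0.9  0.6 -1.8]
 shift now [-59.9 -67.6  95.3] turn -0.01 shift after turn [-59.9 -67.6  95.3]
turn needed [ 0.02 -0.01 -0.01]
```

Emit:
{"name": "servo_tool", "arguments": {
  "deltas": [
    [[0,0,0,-4,-5,0,0.5],[0,0,0,-10,-11,0,0.5],[0,0,0,-12,-14,0,0.5],[0,0,0,-13,-14,0,0.5],[0,0,0,-12,-13,0,0.5],[0,0,0,-6,-7,5,0.5],[0,0,0,-3,-4,15,0.5],[0,0,0,0,0,20,0.5],[0,0,0,0,0,20,0.5],[0,0,0,0,0,15,0.5],[0,0,0,0,0,10,0.5],[0,0,0,0,0,5,0.5],[0,0,0,0,0,0,0.5],[0,0,0,0,0,0,0.5],[0,0,0,0,0,0,0.5]]
  ]
}}

```text
clock: 28.3
ee_pos: [0.5764, 0.0161, 0.0666]
eef_rot: [-2.841, 1.34, -0.004]
ft_force: [-0.6, 0.8, -0.5]
grip_width: 0.737
```

```bash
python3 - <<'E'
from h import *
go(.575,.0157,.036,-50.5); fix(-50.5)
E
```

```text
t 28.3 pos [0.5764 0.0161 0.0666] yaw -50.52 tilt [ 0.0024 -0.0004] q6 0.73 grip 0.737 F [-0.6  0.8 -0.5]
 shift now [-0.7  1.4 30.6] turn -0.02 shift after turn [-0.7  1.4 30.6]
turn needed [-0.09 -0.11 -0.02]
```

Emit:
{"name": "servo_tool", "arguments": {
  "deltas": [
    [[0,0,0,-0.5,1,8,0.5],[0,0,0,0,0,8,0.5],[0,0,0,0,0,6,0.5],[0,0,0,0,0,4,0.5],[0,0,0,0,0,2,0.5],[0,0,0,0,0,0,0.5],[0,0,0,0,0,0,0.5],[0,0,0,0,0,0,0.5]]
  ]
}}

```text
clock: 28.97
ee_pos: [0.5746, 0.0161, 0.0376]
eef_rot: [-2.841, 1.34, -0.001]
ft_force: [-0.6, 0.3, -1.7]
grip_width: 0.739
```

```bash
python3 - <<'E'
from h import *
go(.575,.0157,.036,-50.5); fix(-50.5)
E
```

```text
t 28.97 pos [0.5746 0.0161 0.0376] yaw -50.5 tilt [ 0.0005 -0.0001] q6 0.73 grip 0.739 F [-0.6  0.3 -1.7]
 shift now [ 0.6 -0.   1.6] turn -0.0 shift after turn [ 0.6 -0.   1.6]
turn needed [-0.02 -0.03 -0.  ]
```

Weight still in hand (-1.7 N). Lower 2 mm and check contact.

Emit:
{"name": "servo_tool", "arguments": {
  "deltas": [
    [[0,0,0,0.5,0,0.8,0.5],[0,0,0,0,0,0.8,0.5],[0,0,0,0,0,0,0.5],[0,0,0,0,0,0,0.5],[0,0,0,0,0,0,0.5]]
  ]
}}

```text
clock: 29.38
ee_pos: [0.5747, 0.0157, 0.0359]
eef_rot: [2.841, -1.34, 0.0]
ft_force: [0.4, -0.2, -1.2]
grip_width: 0.74
```

```bash
python3 - <<'E'
from h import *
go(.575,.0157,.036,-50.5)
E
```

```text
t 29.38 pos [0.5747 0.0157 0.0359] yaw -50.5 tilt [ 0.0003 -0.0001] q6 0.73 grip 0.74 F [ 0.4 -0.2 -1.2]
 shift now [ 0.2 -0.2 -0.1] turn -0.0 shift after turn [ 0.2 -0.2 -0.1]
```

Emit:
{"name": "servo_tool", "arguments": {
  "deltas": [
    [[0,0,0,0,0,0.8,0.5],[0,0,0,0,0,0,0.5],[0,0,0,0,0,0,0.5],[0,0,0,0,0,0,0.5]]
  ]
}}

```text
clock: 29.72
ee_pos: [0.5749, 0.0157, 0.0356]
eef_rot: [-2.841, 1.34, -0.001]
ft_force: [-1.5, 1.0, 5.2]
grip_width: 0.734
```

```bash
python3 - <<'E'
from h import *
go(.575,.0157,.035,-50.5)
E
```

```text
t 29.72 pos [0.5749 0.0157 0.0356] yaw -50.5 tilt [ 0.0004 -0.0001] q6 0.73 grip 0.734 F [-1.5  1.   5.2]
 shift now [ 0.1 -0.   0.6] turn 0.0 shift after turn [ 0.1 -0.   0.6]
```

Emit:
{"name": "servo_tool", "arguments": {
  "deltas": [
    [[0,0,0,0,0,0,0.2],[0,0,0,0,0,0,0.1],[0,0,0,0,0,0,0],[0,0,0,0,0,0,0],[0,0,0,0,0,0,0],[0,0,0,0,0,0,0],[0,0,0,0,0,-3,0],[0,0,0,0,0,-8,0],[0,0,0,0,0,-16,0],[0,0,0,0,0,-25,0],[0,0,0,0,0,-30,0],[0,0,0,0,0,-30,0],[0,0,0,0,0,-30,0],[0,0,0,0,0,-25,0],[0,0,0,-10,-4,0,0],[0,0,0,-20,-8,0,0],[0,0,0,-22,-9,0,0],[0,0,0,-22,-9,0,0],[0,0,0,-22,-9,0,0],[0,0,0,-22,-9,0,0]]
  ]
}}

```text
clock: 31.38
ee_pos: [0.5358, 0.1385, 0.202]
eef_rot: [-2.841, 1.341, 0.0]
ft_force: [0.5, -0.2, 0.3]
grip_width: 1.0
```

Emit:
{"name": "servo_tool", "arguments": {
  "deltas": [
    [[0,0,0,-22,-9,0,0],[0,0,0,-22,-9,0,0],[0,0,0,-22,-9,0,0],[0,0,0,-22,-9,0,0],[0,0,0,-22,-9,0,0],[0,0,0,-20,-8,0,0],[0,0,0,-10,-4,0,0],[0,0,0,0,0,0,0],[0,0,0,0,0,0,0],[0,0,0,0,0,0,0]]
  ]
}}

```text
clock: 32.22
ee_pos: [0.4918, 0.2808, 0.2019]
eef_rot: [2.841, -1.341, 0.0]
ft_force: [0.5, -0.1, 0.2]
grip_width: 0.994
```

```bash
cat > m3.py <<'E'
from h import *
import sys
tag=sys.argv[1]; f=load(tag); W=cloud(f); T=np.array([.575,.0157]); a=np.radians(39.5)
ya=np.array([np.cos(a),np.sin(a)]); xa=np.array([np.sin(a),-np.cos(a)])
P=W[...,:2]-T; X=P@xa; Y=P@ya; Z=W[...,2]
p=f['p'].astype(int); g=grn(p[...,0],p[...,1],p[...,2])
m=g&(Z>.055)&(Z<.07)&(abs(Y)<.12)&(abs(X)<.07); print('green in base frame',m.sum(),*rect(np.c_[X[m],Y[m]]),'z by end',[np.round(np.median(Z[m&(s*Y>.03)]),4) for s in (1,-1)])
L=p.sum(-1)
for n,s in (('red',1),('blue',-1)):
    m=(Z>.03)&(Z<.05)&(abs(Y-s*.062)<.02)&(abs(X)<.07)&(L<200)&~g; print(n,m.sum(),*(rect(np.c_[X[m],Y[m]]) if m.sum()>10 else []))
E
python3 - <<'E'
from h import *
snap('wrist','w9'); go(.511,.297,.12,-50.5); fix(-50.5)
snap('side','side1'); snap('scene','scene1')
E
for t in w9 ; do python3 m2.py $t | grep cap; done; for t in w9 side1 scene1; do python3 m3.py $t; done
```

```text
t 32.27 pos [0.4919 0.2806 0.2019] yaw -50.57 tilt [ 0.0001 -0.0005] q6 1.22 grip 1.001 F [-0.6 -0.9 -0.1]
 shift now [ -0.6 -25.1  81.9] turn -0.07 shift after turn [ -0.5 -25.1  81.9]
turn needed [ 0.02 -0.02 -0.07]
wcap 930 cloud [510.9 296.6] [22.  20.7] 39.0 plane [511.6 297.2] [22.  20.5] 39.5 z [0.0708 0.0733 0.0745]
bcap 0
green in base frame 1389 [-31.   14.3] [134.    6.7] -89.3 z by end [np.float64(0.059), np.float64(0.0594)]
red 505 [-38.8  61.4] [31.5 20.7] 77.9
blue 405 [-23.3 -53. ] [54.4 27.1] 28.0
green in base frame 79 [ 2.4 -4.3] [170.9  68. ] -89.7 z by end [np.float64(0.0592), np.float64(0.059)]
red 16 [39.3 54.5] [18.2 18.1] -73.2
blue 41 [ 31.7 -71.3] [46.7 34.5] 57.3
green in base frame 427 [-1.  -2.4] [167.1  72. ] 88.8 z by end [np.float64(0.0607), np.float64(0.0608)]
red 37 [-40.6  65.7] [23.  22.8] -78.6
blue 32 [-40.8 -68.3] [22.7 19.4] 80.8
```

View pics/w9.png

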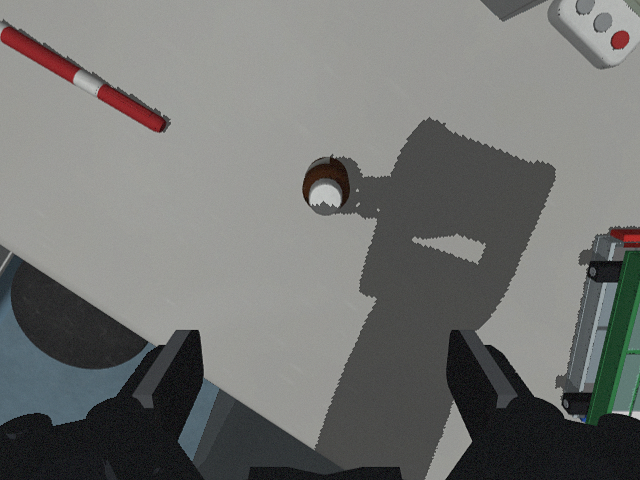

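Emit:
{"name": "servo_tool", "arguments": {
  "deltas": [
    [[0,0,0,0,-10,5,0],[0,0,0,-0.5,-10,15,0],[0,0,0,0,-5,20,0],[0,0,0,0,0,25,0],[0,0,0,0,0,25,0],[0,0,0,0,0,20,0],[0,0,0,0,0,20,0],[0,0,0,0,0,15,0],[0,0,0,0,0,10,0],[0,0,0,0,0,0,0],[0,0,0,0,0,0,0],[0,0,0,0,0,0,0]]
  ]
}}

```text
clock: 33.37
ee_pos: [0.5116, 0.298, 0.0482]
eef_rot: [-2.84, 1.34, -0.002]
ft_force: [0.4, -0.2, -0.1]
grip_width: 0.998
```

```bash
python3 - <<'E'
from h import *
go(.511,.2968,.02,-50.5)
E
```

```text
t 33.37 pos [0.5116 0.298  0.0482] yaw -50.53 tilt [0.0021 0.0007] q6 1.24 grip 0.998 F [ 0.4 -0.2 -0.1]
 shift now [ 0.5  1.3 28.2] turn -0.03 shift after turn [ 0.5  1.3 28.2]
```

Emit:
{"name": "servo_tool", "arguments": {
  "deltas": [
    [[0,0,0,0.5,1,14,0],[0,0,0,0,0,10,0.1],[0,0,0,0,0,4,0.2],[0,0,0,0,0,0,0.3],[0,0,0,0,0,0,0.4],[0,0,0,0,0,0,0.45],[0,0,0,0,0,0,0.5],[0,0,0,0,0,0,0.6],[0,0,0,0,0,0,0.75],[0,0,0,0,0,0,0.85],[0,0,0,0,0,0,0.85],[0,0,0,0,0,0,0.85]]
  ],
  "grip_force": 35
}}

```text
clock: 34.37
ee_pos: [0.5107, 0.297, 0.0197]
eef_rot: [-2.841, 1.34, -0.002]
ft_force: [0.5, -0.4, 4.4]
grip_width: 0.382
```

```bash
python3 - <<'E'
from h import *
go(.673,.0965,.1,-50.5); fix(-50.5)
E
```

```text
t 34.37 pos [0.5107 0.297  0.0197] yaw -50.5 tilt [0.0012 0.0002] q6 1.24 grip 0.382 F [ 0.5 -0.4  4.4]
 shift now [258.    2.2 -80.2] turn -0.0 shift after turn [258.    2.2 -80.2]
turn needed [-0.06 -0.03 -0.  ]
```

Emit:
{"name": "servo_tool", "arguments": {
  "deltas": [
    [[0,0,0,0,0,-3,0.85],[0,0,0,0,0,-8,0.85],[0,0,0,0,0,-15,0.85],[0,0,0,0,0,-20,0.85],[0,0,0,0,0,-20,0.85],[0,0,0,0,0,-15,0.85],[0,0,0,4,0,-8,0.85],[0,0,0,10,0,-3,0.85],[0,0,0,16,0,0,0.85],[0,0,0,20,0,0,0.85],[0,0,0,22,0,0,0.85],[0,0,0,22,0,0,0.85],[0,0,0,22,0,0,0.85],[0,0,0,22,0,0,0.85],[0,0,0,22,0,0,0.85],[0,0,0,22,0,0,0.85],[0,0,0,22,0,0,0.85],[0,0,0,20,0,0,0.85],[0,0,0,16,0,0,0.85],[0,0,0,10,1,0,0.85]]
  ]
}}

```text
clock: 36.03
ee_pos: [0.6692, 0.1013, 0.1102]
eef_rot: [2.84, -1.342, -0.001]
ft_force: [-0.6, 0.1, -0.8]
grip_width: 0.378
```

Emit:
{"name": "servo_tool", "arguments": {
  "deltas": [
    [[0,0,0,5,1,0,0.85],[0,0,0,3,0,0,0.85],[0,0,0,0,0,0,0.85],[0,0,0,0,0,0,0.85],[0,0,0,0,0,0,0.85]]
  ]
}}

```text
clock: 36.45
ee_pos: [0.6721, 0.0974, 0.1109]
eef_rot: [2.842, -1.339, -0.001]
ft_force: [-0.2, 0.3, -0.5]
grip_width: 0.384
```

```bash
python3 - <<'E'
from h import *
go(.673,.0965,.02,-50.5); fix(-50.5)
E
```

```text
t 36.45 pos [0.6721 0.0974 0.1109] yaw -50.44 tilt [-0.0004  0.0001] q6 0.88 grip 0.384 F [-0.2  0.3 -0.5]
 shift now [ 1.3 -0.1 90.9] turn 0.06 shift after turn [ 1.3 -0.1 90.9]
turn needed [0.01 0.02 0.06]
```

Emit:
{"name": "servo_tool", "arguments": {
  "deltas": [
    [[0,0,0,1,0,6,0.85],[0,0,0,0,0,15,0.85],[0,0,0,0,0,20,0.85],[0,0,0,0,0,20,0.85],[0,0,0,0,0,14,0.85],[0,0,0,0,0,8,0.85],[0,0,0,0,0,4,0.85],[0,0,0,0,0,1,0.85],[0,0,0,0,0,0,0.85],[0,0,0,0,0,0,0.85],[0,0,0,0,0,0,0.85]]
  ]
}}

```text
clock: 37.37
ee_pos: [0.6743, 0.0957, 0.0245]
eef_rot: [-2.84, 1.34, -0.004]
ft_force: [0.1, -0.7, -0.4]
grip_width: 0.381
```

```bash
python3 - <<'E'
from h import *
go(.673,.0965,.02,-50.5); fix(-50.5)
E
```

```text
t 37.37 pos [0.6743 0.0957 0.0245] yaw -50.51 tilt [ 0.0026 -0.0001] q6 0.87 grip 0.381 F [ 0.1 -0.7 -0.4]
 shift now [-1.5  0.5  4.5] turn -0.01 shift after turn [-1.5  0.5  4.5]
turn needed [-0.11 -0.1  -0.01]
```

Emit:
{"name": "servo_tool", "arguments": {
  "deltas": [
    [[0,0,0,-0.5,0,2,0.85],[0,0,0,0,0,1.5,0.85],[0,0,0,0,0,0,0.85],[0,0,0,0,0,0,0.85],[0,0,0,0,0,0,0.85]]
  ]
}}

```text
clock: 37.78
ee_pos: [0.6732, 0.0961, 0.0198]
eef_rot: [-2.841, 1.34, -0.001]
ft_force: [-0.2, 0.1, 1.2]
grip_width: 0.382
```

```bash
python3 - <<'E'
from h import *
go(.673,.0965,.02,-50.5); fix(-50.5)
E
```

```text
t 37.78 pos [0.6732 0.0961 0.0198] yaw -50.51 tilt [ 0.0007 -0.0001] q6 0.87 grip 0.382 F [-0.2  0.1  1.2]
 shift now [-0.4 -0.1 -0.2] turn -0.01 shift after turn [-0.4 -0.1 -0.2]
turn needed [-0.03 -0.03 -0.01]
```

Emit:
{"name": "servo_tool", "arguments": {
  "deltas": [
    [[0,0,0,0,0,0,0.5],[0,0,0,0,0,0,0.3],[0,0,0,0,0,0,0],[0,0,0,0,0,0,0],[0,0,0,0,0,0,0],[0,0,0,0,0,0,0],[0,0,0,0,0,-5,0],[0,0,0,0,0,-15,0],[0,0,0,0,0,-25,0],[0,0,0,0,0,-30,0],[0,0,0,0,0,-30,0],[0,0,0,0,0,-30,0],[0,0,0,0,0,-30,0],[0,0,0,3,10,-15,0],[0,0,0,6,19,0,0],[0,0,0,8,24,0,0],[0,0,0,8,24,0,0],[0,0,0,8,24,0,0],[0,0,0,8,24,0,0],[0,0,0,8,24,0,0]]
  ]
}}

```text
clock: 39.45
ee_pos: [0.5886, -0.0373, 0.2012]
eef_rot: [-2.841, 1.34, -0.003]
ft_force: [-0.4, -0.3, 0.1]
grip_width: 0.998
```

Emit:
{"name": "servo_tool", "arguments": {
  "deltas": [
    [[0,0,0,8,24,0,0],[0,0,0,8,24,0,0],[0,0,0,8,24,0,0],[0,0,0,8,24,0,0],[0,0,0,8,24,0,0],[0,0,0,8,24,0,0],[0,0,0,8,24,0,0],[0,0,0,8,24,0,0],[0,0,0,5,20,0,0],[0,0,0,3,10,0,0],[0,0,0,0,5,0,0],[0,0,0,0,0,0,0],[0,0,0,0,0,0,0],[0,0,0,0,0,0,0]]
  ]
}}

```text
clock: 40.62
ee_pos: [0.4602, -0.2356, 0.1997]
eef_rot: [-2.842, 1.339, -0.0]
ft_force: [0.2, -0.3, -0.6]
grip_width: 1.001
```

```bash
python3 - <<'E'
from h import *
snap('wrist','w10'); go(.475,-.224,.05,-50.5); fix(-50.5)
E
python3 m2.py w10 | grep cap; python3 m3.py w10
```

```text
t 40.67 pos [ 0.4603 -0.2356  0.1996] yaw -50.43 tilt [0.0002 0.0001] q6 0.21 grip 0.998 F [ 0.5 -0.4 -0.9]
 shift now [  0.4 -18.7 149.6] turn 0.07 shift after turn [  0.4 -18.7 149.6]
turn needed [-0.01 -0.    0.07]
wcap 0
bcap 917 cloud [ 474.2 -224.4] [21.6 21.4] 39.5 plane [ 474.9 -223.8] [21.5 21.1] 39.6 z [0.0713 0.0733 0.0746]
green in base frame 0 [0. 0.] [0. 0.] 0.0 z by end [np.float64(nan), np.float64(nan)]
red 0
blue 0
  return _methods._mean(a, axis=axis, dtype=dtype,
  ret = ret.dtype.type(ret / rcount)
```

View pics/w10.png

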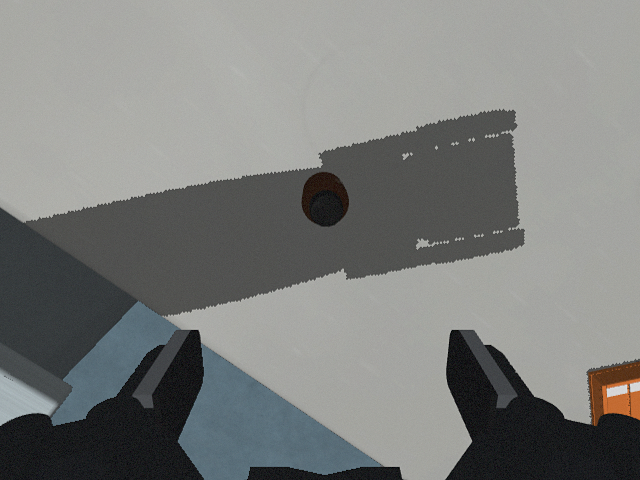

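Emit:
{"name": "servo_tool", "arguments": {
  "deltas": [
    [[0,0,0,0,-8,5,0],[0,0,0,0,-7,15,0],[0,0,0,0,-3,20,0],[0,0,0,0,0,25,0],[0,0,0,0,0,25,0],[0,0,0,0,0,20,0],[0,0,0,0,0,20,0],[0,0,0,0,0,15,0],[0,0,0,0,0,8,0],[0,0,0,0,0,0,0],[0,0,0,0,0,0,0],[0,0,0,0,0,0,0]]
  ]
}}

```text
clock: 41.67
ee_pos: [0.4747, -0.2252, 0.0475]
eef_rot: [2.841, -1.339, 0.003]
ft_force: [0.8, 0.3, 0.1]
grip_width: 1.001
```

```bash
python3 - <<'E'
from h import *
go(.4745,-.2242,.02,-50.5)
E
```

```text
t 41.67 pos [ 0.4747 -0.2252  0.0475] yaw -50.48 tilt [ 0.0017 -0.0012] q6 0.24 grip 1.001 F [0.8 0.3 0.1]
 shift now [-0.9 -0.5 27.5] turn 0.02 shift after turn [-0.9 -0.5 27.5]
```

Emit:
{"name": "servo_tool", "arguments": {
  "deltas": [
    [[0,0,0,-0.5,-0.5,14,0],[0,0,0,0,0,9,0.1],[0,0,0,0,0,4,0.2],[0,0,0,0,0,0,0.3],[0,0,0,0,0,0,0.4],[0,0,0,0,0,0,0.45],[0,0,0,0,0,0,0.5],[0,0,0,0,0,0,0.6],[0,0,0,0,0,0,0.75],[0,0,0,0,0,0,0.85],[0,0,0,0,0,0,0.85],[0,0,0,0,0,0,0.85]]
  ],
  "grip_force": 35
}}

```text
clock: 42.67
ee_pos: [0.474, -0.2244, 0.0202]
eef_rot: [2.841, -1.34, 0.0]
ft_force: [-1.9, 0.8, 5.4]
grip_width: 0.38
```

```bash
python3 - <<'E'
from h import *
go(.477,-.0651,.02,-50.5); fix(-50.5)
E
```

```text
t 42.67 pos [ 0.474  -0.2244  0.0202] yaw -50.5 tilt [ 0.0002 -0.0001] q6 0.25 grip 0.38 F [-1.9  0.8  5.4]
 shift now [-121.  -103.6    0.2] turn -0.0 shift after turn [-121.  -103.6    0.2]
turn needed [-0.01 -0.01 -0.  ]
```

Emit:
{"name": "servo_tool", "arguments": {
  "deltas": [
    [[0,0,0,0,0,-3,0.85],[0,0,0,0,0,-8,0.85],[0,0,0,0,0,-15,0.85],[0,0,0,0,0,-18,0.85],[0,0,0,0,0,-15,0.85],[0,0,0,-4,-3,-8,0.85],[0,0,0,-8,-7,-3,0.85],[0,0,0,-12,-10,0,0.85],[0,0,0,-14,-12,0,0.85],[0,0,0,-14,-12,0,0.85],[0,0,0,-14,-12,0,0.85],[0,0,0,-14,-12,0,0.85],[0,0,0,-14,-12,0,0.85],[0,0,0,-12,-10,0,0.85],[0,0,0,-9,-8,0,0.85],[0,0,0,-4,-4,0,0.85],[0,0,0,-2,-2,0,0.85],[0,0,0,0,0,0,0.85],[0,0,0,0,0,0,0.85],[0,0,0,0,0,0,0.85]]
  ]
}}

```text
clock: 44.33
ee_pos: [0.4771, -0.0653, 0.0895]
eef_rot: [2.841, -1.341, 0.0]
ft_force: [0.2, -0.4, -0.3]
grip_width: 0.381
```

```bash
python3 - <<'E'
from h import *
go(.477,-.0651,.02,-50.5); fix(-50.5)
E
```

```text
t 44.33 pos [ 0.4771 -0.0653  0.0895] yaw -50.55 tilt [ 0.0001 -0.0003] q6 0.54 grip 0.381 F [ 0.2 -0.4 -0.3]
 shift now [-0.3 -0.  69.5] turn -0.05 shift after turn [-0.3 -0.  69.5]
turn needed [ 0.01 -0.02 -0.05]
```

Emit:
{"name": "servo_tool", "arguments": {
  "deltas": [
    [[0,0,0,0,0,5,0.85],[0,0,0,0,0,12,0.85],[0,0,0,0,0,16,0.85],[0,0,0,0,0,14,0.85],[0,0,0,0,0,10,0.85],[0,0,0,0,0,5,0.85],[0,0,0,0,0,3,0.85],[0,0,0,0,0,1,0.85],[0,0,0,0,0,0,0.85],[0,0,0,0,0,0,0.85],[0,0,0,0,0,0,0.85],[0,0,0,0,0,0,0.85]]
  ]
}}

```text
clock: 45.33
ee_pos: [0.4775, -0.0649, 0.0241]
eef_rot: [-2.841, 1.34, -0.002]
ft_force: [0.3, -1.1, -0.9]
grip_width: 0.383
```

```bash
python3 - <<'E'
from h import *
go(.477,-.0651,.02,-50.5); fix(-50.5)
E
```

```text
t 45.33 pos [ 0.4775 -0.0649  0.0241] yaw -50.5 tilt [ 0.0012 -0.0005] q6 0.54 grip 0.383 F [ 0.3 -1.1 -0.9]
 shift now [-0.1  0.5  4.1] turn 0.0 shift after turn [-0.1  0.5  4.1]
turn needed [-0.03 -0.07  0.  ]
```

Emit:
{"name": "servo_tool", "arguments": {
  "deltas": [
    [[0,0,0,0,0,2,0.85],[0,0,0,0,0,1.2,0.85],[0,0,0,0,0,0,0.85],[0,0,0,0,0,0,0.85],[0,0,0,0,0,0,0.85],[0,0,0,0,0,0,0.85]]
  ]
}}

```text
clock: 45.83
ee_pos: [0.4771, -0.0647, 0.0203]
eef_rot: [2.841, -1.34, 0.0]
ft_force: [-1.1, 0.3, -0.1]
grip_width: 0.374
```

```bash
python3 - <<'E'
from h import *
go(.477,-.0651,.02,-50.5); fix(-50.5)
E
```

```text
t 45.83 pos [ 0.4771 -0.0647  0.0203] yaw -50.51 tilt [ 0.0001 -0.0001] q6 0.54 grip 0.374 F [-1.1  0.3 -0.1]
 shift now [0.2 0.3 0.3] turn -0.01 shift after turn [0.2 0.3 0.3]
turn needed [-0.   -0.01 -0.01]
```

Emit:
{"name": "servo_tool", "arguments": {
  "deltas": [
    [[0,0,0,0,0,0.3,0.85],[0,0,0,0,0,0,0.5],[0,0,0,0,0,0,0.3],[0,0,0,0,0,0,0],[0,0,0,0,0,0,0],[0,0,0,0,0,0,0],[0,0,0,0,0,0,0],[0,0,0,0,0,-5,0],[0,0,0,0,0,-15,0],[0,0,0,0,0,-25,0],[0,0,0,0,0,-30,0],[0,0,0,0,0,-30,0],[0,0,0,0,0,-30,0],[0,0,0,0,0,-30,0],[0,0,0,0,-15,-30,0],[0,0,0,0,-20,-25,0],[0,0,0,0,-20,-10,0],[0,0,0,0,-5,0,0],[0,0,0,0,0,0,0],[0,0,0,0,0,0,0]]
  ]
}}

```text
clock: 47.5
ee_pos: [0.5222, -0.0265, 0.2484]
eef_rot: [2.841, -1.339, -0.005]
ft_force: [0.6, 0.3, -0.4]
grip_width: 1.002
```

```bash
python3 - <<'E'
from h import *
snap('wrist','w11'); go(.477,-.0651,.02,-50.5)
f=load('w11'); W=cloud(f); T=np.array([.575,.0157]); a=np.radians(39.5)
ya=np.array([np.cos(a),np.sin(a)]); xa=np.array([np.sin(a),-np.cos(a)])
P=W[...,:2]-T; X=P@xa; Y=P@ya; Z=W[...,2]
for s in (1,-1):
    m=(Z>.068)&(Z<.085)&(abs(X)<.03)&(abs(Y-s*.127)<.03); print('cap',m.sum(),rect(np.c_[X[m],Y[m]]),np.median(Z[m]))
snap('scene','scene2')
s=cv2.resize(load('scene2')['p'][180:320,200:360,::-1],None,fx=4,fy=4,interpolation=3); cv2.imwrite('pics/c2.png',s)
E
python3 m3.py w11
```

```text
t 47.55 pos [ 0.5218 -0.0266  0.2479] yaw -50.5 tilt [-0.004   0.0004] q6 0.64 grip 1.0 F [ 0.1 -0.3 -0.4]
 shift now [  1.8  58.4 228.1] turn -0.0 shift after turn [  1.8  58.4 228.1]
cap 0 (array([0., 0.]), array([0., 0.]), 0.0) nan
cap 574 (array([   0.2, -126.2]), array([21.4, 21.2]), -89.9) 0.0732288025305983
green in base frame 3471 [-0.6 -1.1] [166.6  64. ] -90.0 z by end [np.float64(0.0606), np.float64(0.0605)]
red 692 [-0.7 65.5] [92.  28.1] -0.7
blue 513 [  0.  -63.6] [91.2 37.7] 1.8
  return _methods._mean(a, axis=axis, dtype=dtype,
  ret = ret.dtype.type(ret / rcount)
```

View pics/w11.png

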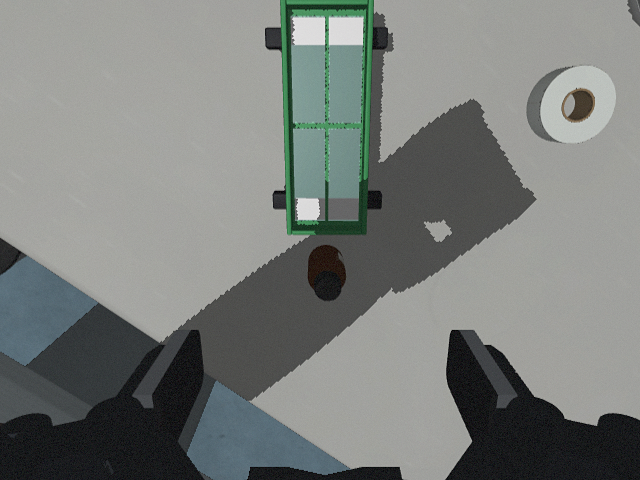

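View pics/c2.png

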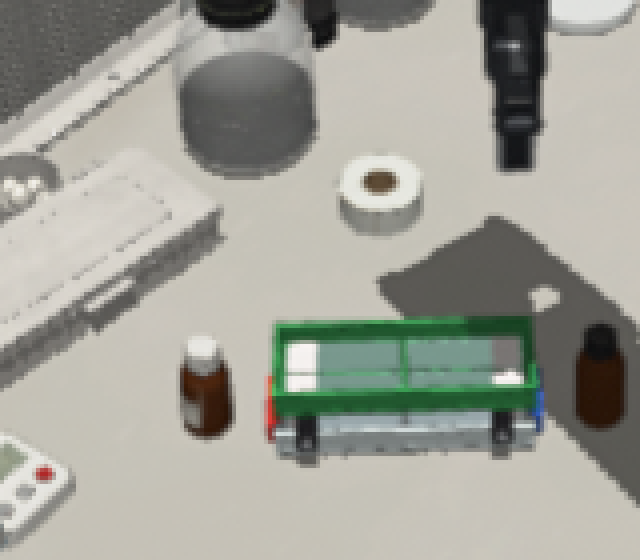

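```bash
python3 - <<'E'
from h import *
f=load('scene2'); W=cloud(f); T=np.array([.575,.0157]); a=np.radians(39.5)
ya=np.array([np.cos(a),np.sin(a)]); xa=np.array([np.sin(a),-np.cos(a)])
P=W[...,:2]-T; X=P@xa; Y=P@ya; Z=W[...,2]
for s in (1,-1):
    m=(Z>.066)&(Z<.085)&(abs(X)<.04)&(abs(Y-s*.127)<.035); print('cap',m.sum(),rect(np.c_[X[m],Y[m]]),np.median(Z[m]))
print(sensors.read_state()['clock']); finish_job()
E
```

```text
cap 58 (array([ -2.3, 124.4]), array([24.2, 18.3]), -1.1) 0.07415612842238106
cap 60 (array([  -1.8, -129. ]), array([21.1, 20.7]), -38.8) 0.07471001888827739
47.6
the job is handed in; nothing more can be done
```

The stack is built, both bottles are in place, and I handed the job in at 47.6 s. I did it in the order asked: the two bars, then the green tray, then the white-capped bottle, then the black-capped one.

**Last checks, in the aluminium tray's frame:**
- **Spacer bars:** they sit at +62.6 and −62.1 mm along the tray, within 0.6 mm of centred and within 0.1° of square. I measured this before the green tray went on. A later reading with the tray on still showed them centred across, but the tray hid too much of them to judge their position along it.
- **Green tray:** it is level, with both ends reading 60.5–60.6 mm. It is within about 1 mm of centred, square to the aluminium tray and the right way up.
- **Black-capped bottle:** it is upright at −126 mm along the tray axis in the close view, a gap of about 19 mm to the lug. The scene camera read −129 mm, a 3 mm disagreement.
- **White-capped bottle:** it is upright, and the arm released it at about 127 mm for a 20 mm gap. The closing scene-camera check read 124 mm, and no close wrist view covered it, so the gap is known only to about 3 mm.

**Slip on the way:** carrying the second bar, the arm ended about 35 mm off and tilted 2.5° in mid-air. I lifted it and corrected this before placing the bar. I did not find the cause.

I did not touch the timer, the film roll, the orange tray or the pen lying against the second bar.

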